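# Make up a cassette batch for the waiting specimen pots

### The arm

A 6-joint arm with a two-finger parallel gripper is mounted at the origin on the work surface. World frame = base frame: x ahead of the robot, y to its left, z up, the work surface at z = 0. Lengths are in m, angles in rad, forces in N, time in s.
With the tool pointing down it reaches from about 0.375 to 0.75 m from the base axis. Payload 9 kg.
Tool frame: the origin (TCP) lies on the centre line of the jaws, within the pads' length; the fingertips stand 14 mm ahead of it and the grasp point (between the pads) lies 5 mm behind it (r.nose_length is the distance from the TCP to the fingertips, in m); x points along the fingers, y is the direction in which the jaws open and shut, and the axes are right-handed (so a half turn about x gives the same grasp; the last joint's range is limited). The gripper opens to 85 mm and grips with 20 to 120 N. Pads are 22 mm wide; open, the fingers measure 114 mm over their backs; the gripper's body (76 mm by 85 mm) begins 54 mm behind the grasp point. The pads swing forward as they close: fully open they stand 13 mm farther back than shut.
Start: joints at [-0.218, 0.104, 0.097, 1.564, 0, 1.353], TCP at [0.6, 0, 0.245] pointing down, gripper open.
Joint ranges: [-2.99, 2.99], [-0.84, 1.86], [-1.1, 1.16], [-1.84, 2.11], [-1.51, 1.56], [-3.14, 3.14]. Speed limits (rad/s): [2.22, 2.22, 2.57, 3.14, 3.14, 3.14].

### API

Orientations are given as [roll, pitch, yaw] about the fixed x, y, z axes, in that order (R = Rz(yaw) Ry(pitch) Rx(roll)).
In Python, from cell import r gives the robot as it stands.
- The arm moves only by the tool send_rows, never from a script. Its argument "rows" is a list of rows, each an object of numbers: "tx", "ty", "tz": the shift along the tool's x, y, z as a fraction of full scale; "rx", "ry", "rz": the turn, a rotation vector about the tool's x, y, z as a fraction of full scale; "claw": the opening, from 0 (shut) to 1 (fully open). In form: [{"tx": .., "ty": .., "tz": .., "rx": .., "ry": .., "rz": .., "claw": ..}, ...]. A call has 1 to 8 rows; each row shifts and turns the pose as measured when the row begins, along the tool's axes as they then stand; what a row does not reach is not made up. Full scale, the value 1, is 250 mm for a shift and pi/4 rad for a turn. A row lasts 1/12 s, in which the tool goes at most 41.7 mm and 7.16 degrees, less where a joint would pass 70% of its speed; a pose out of reach is approached as far as the arm can. A call with a number of a shift or a turn outside -1 to 1 is refused whole. A call with a gripper value outside its range is refused whole. The fingers move at their own pace and stop on an object; "force" is the grip in N (left out, the last holds). Time passes only in rows, so rows that do not move let the fingers close. It gives the time, the measured TCP pose, the force and the opening at its end, in the units of the state.
- r.get_state(): the state, without advancing time (a new reading comes with each control period).
- r.capture(name): name is "scene" or "side" or "wrist"; returns a dict with "pixels" (400x640x3 uint8, red, green, blue), "range_z" (400x640 float32, m along the optical axis (not along the pixel's ray), 0 where there is no reading), "fx", "fy", "cx", "cy" (pixels), "R" (3x3) and "t" (3): a world point X has camera coordinates R X + t. Camera axes: x right, y down, z forward; pixel columns grow to the right and rows downward; lengths in m; the calibration is good to about 2 mm. A picture is of the moment at which its call begins.
- r.close_job(): hands the job in, once; it reports no verdict.
The state is a dict: "clock": time; "q": joint angles; "joint_vel": joint speeds; "joint_torque": joint torques, N m; "ee_pos": TCP position; "orientation": TCP orientation; "force": force on the tool from outside, world axes, zero at the start; "torque": the same for the moment, N m; "gripper_width": finger opening in m.
Only numpy, scipy, OpenCV 4.12 (cv2) and the standard library are available. Lean on these libraries where they do the work, as an engineer would, in place of code of your own. Each camera call takes 0.05 s, during which the arm holds its last target. There are 200 camera calls.

### The job

Make up the batch for the specimen pots waiting on the bench: set the steel basket under the cassette dispenser's outlet and press the dispenser's lever, fully down and up again, three times for every large pot and once for every small pot, so that exactly that many cassettes drop into the basket. Then stand the basket with its cassettes on the tray, together with all the pots, upright and inside the rim. Leave the other things on the bench where they are.

Things in the scene. Friction and masses are not known exactly. Their poses are not given: they have to be found in the camera images.
- dispenser: Cassette dispenser fixed to the bench: white column, 70 mm wide, 170 mm high, with an open-topped hopper on its front holding a stack of 10 cassettes. Origin on the bench under the hopper's axis; -x is the delivery side, z up. Column x from +15 mm (above z=82; below that from +30) to +85. Each full lever press pushes the bottom cassette out towards -x; it drops into what stands below.
- hopper_edge (a point): Front edge of the hopper's floor plate, 16 mm to -x of the hopper axis, 75 mm above the bench; cassettes drop off here. Hopper: 50 mm wide (y), front 18.5 mm before the axis, walls up to z=170; the floor plate's underside is at z=69 with free space below it. Axes as the dispenser's.
- lever (a joint): Angle of the dispenser's sprung lever, rad: 0 at rest (up), 0.6 fully down at its stop. A cassette is delivered once it passes 0.57; the next is ready when the lever is back below 0.03 (stack drops by one). A half press delivers nothing. The spring takes about 2 N at the pad to start, 6 N at the stop, and lifts the lever by itself.
- lever_pad (a point): Centre of the top face of the lever's black pad (36 x 36 mm), pressed down from above. The pivot runs along the dispenser's x, 40 mm to its -y side at z=100; the pad is 95 mm farther to -y. Pad height about 134 mm at rest, 78 mm fully down, moving along an arc but at most 8 mm sideways. Axes as the dispenser's when at rest.
- drop (a point): Point on the bench where the basket's centre belongs for delivery: 45 mm in front (-x) of the hopper axis. Axes as the dispenser's. Up to 20 mm off still catches the cassettes.
- basket: Loose open steel basket, 180 g, 100 (x) by 90 (y) mm outside, walls 40 high, 4 thick. Origin: centre of its underside. A grip plate stands on its -x wall: 10 mm thick (x), 40 wide (y), top at z=85. At the dispenser its x axis lies along the dispenser's; the walls pass below the hopper floor, the grip plate does not: it goes in and out level, from the -x side, lifted less than 25 mm.
- tray: Shallow steel tray fixed to the bench, 200 (x) by 300 (y) mm outside, walls 4 mm thick and 12 mm high, inside floor 4 mm above the bench. Origin: centre of its underside, z up.
- large_pot1: Large specimen pot, upright on the bench, may be absent: closed plastic cylinder with a grey screw lid, diameter 54 mm, height 58 mm, about 160 g. Origin at the centre of its underside, z up. It is owed three cassettes.
- large_pot2: Large specimen pot, upright on the bench, may be absent: closed plastic cylinder with a grey screw lid, diameter 54 mm, height 58 mm, about 160 g. Origin at the centre of its underside, z up. It is owed three cassettes.
- small_pot1: Small specimen pot, upright on the bench, may be absent: closed plastic cylinder with a grey screw lid, diameter 40 mm, height 36 mm, about 60 g. Origin at the centre of its underside, z up. It is owed one cassette.
- small_pot2: Small specimen pot, upright on the bench, may be absent: closed plastic cylinder with a grey screw lid, diameter 40 mm, height 36 mm, about 60 g. Origin at the centre of its underside, z up. It is owed one cassette.
- cassette1: White plastic cassette, 28 (x) x 40 (y) x 7 mm, 12 g, origin at the centre of its underside; at the start number 1 from the bottom of the dispenser's stack.
- cassette2: White plastic cassette, 28 (x) x 40 (y) x 7 mm, 12 g, origin at the centre of its underside; at the start number 2 from the bottom of the dispenser's stack.
- cassette3: White plastic cassette, 28 (x) x 40 (y) x 7 mm, 12 g, origin at the centre of its underside; at the start number 3 from the bottom of the dispenser's stack.
- cassette4: White plastic cassette, 28 (x) x 40 (y) x 7 mm, 12 g, origin at the centre of its underside; at the start number 4 from the bottom of the dispenser's stack.
- cassette5: White plastic cassette, 28 (x) x 40 (y) x 7 mm, 12 g, origin at the centre of its underside; at the start number 5 from the bottom of the dispenser's stack.
- cassette6: White plastic cassette, 28 (x) x 40 (y) x 7 mm, 12 g, origin at the centre of its underside; at the start number 6 from the bottom of the dispenser's stack.
- cassette7: White plastic cassette, 28 (x) x 40 (y) x 7 mm, 12 g, origin at the centre of its underside; at the start number 7 from the bottom of the dispenser's stack.
- cassette8: White plastic cassette, 28 (x) x 40 (y) x 7 mm, 12 g, origin at the centre of its underside; at the start number 8 from the bottom of the dispenser's stack.
- cassette9: White plastic cassette, 28 (x) x 40 (y) x 7 mm, 12 g, origin at the centre of its underside; at the start number 9 from the bottom of the dispenser's stack.
- cassette10: White plastic cassette, 28 (x) x 40 (y) x 7 mm, 12 g, origin at the centre of its underside; at the start number 10 from the bottom of the dispenser's stack.
- coverslip_box: Bystander: blue box 50 x 70 x 22 mm lying on the bench; leave it where it is. Origin at the centre of its underside.
- stain_bottle: Bystander: amber bottle with a narrow neck, diameter 32 mm, height 75 mm; leave it where it is. Origin at the centre of its underside.
- marker: Bystander: black marker pen 120 mm long, 12 mm thick, lying on the bench; leave it where it is. Origin under its middle, pen along x.
Things that resemble listed ones, but are neither listed nor needed, are in the scene too. What is shaped like the dispenser but blue or orange is not meant.

How it is judged:
On the way, in this order (a step that is already met when the one before it is completed fails the run):
1. the empty basket stands under the dispenser's outlet (horizontal distance between basket and drop below 0.04 m and height (world z) of basket below 0.006 m and angle between basket's own z axis and vertical below 0.1 rad), for 0.2 s.
2. the first two cassettes have been delivered into the basket while it stands under the outlet (all of step 1 and x of cassette1 in the frame of basket between -0.048 and 0.048 m and y of cassette1 in the frame of basket between -0.043 and 0.043 m and z of cassette1 in the frame of basket between -0.005 and 0.06 m and x of cassette2 in the frame of basket between -0.048 and 0.048 m and y of cassette2 in the frame of basket between -0.043 and 0.043 m and z of cassette2 in the frame of basket between -0.005 and 0.06 m), for 0.2 s.
At the end, for the whole second after the job is handed in: Basket (tilt under 0.1 rad) and every pot present (tilt under 0.15 rad) stand at rest flat on the tray floor, centres inside its rim; the basket holds exactly three cassettes per large and one per small pot, the rest are still in the hopper, and the lever is back up (below 0.08 rad) (x of cassette1 in the frame of basket between -0.048 and 0.048 m and y of cassette1 in the frame of basket between -0.043 and 0.043 m and z of cassette1 in the frame of basket between -0.005 and 0.06 m and x of cassette2 in the frame of basket between -0.048 and 0.048 m and y of cassette2 in the frame of basket between -0.043 and 0.043 m and z of cassette2 in the frame of basket between -0.005 and 0.06 m and x of cassette9 in the frame of dispenser between -0.012 and 0.012 m and y of cassette9 in the frame of dispenser between -0.012 and 0.012 m and z of cassette9 in the frame of dispenser between 0.065 and 0.15 m and x of cassette10 in the frame of dispenser between -0.012 and 0.012 m and y of cassette10 in the frame of dispenser between -0.012 and 0.012 m and z of cassette10 in the frame of dispenser between 0.065 and 0.15 m and ((height (world z) of large_pot1 below -5 m and value of joint lever above -5 rad) or (x of cassette3 in the frame of basket between -0.048 and 0.048 m and y of cassette3 in the frame of basket between -0.043 and 0.043 m and z of cassette3 in the frame of basket between -0.005 and 0.06 m)) and ((height (world z) of large_pot2 below -5 m and value of joint lever above -5 rad) or (x of cassette3 in the frame of basket between -0.048 and 0.048 m and y of cassette3 in the frame of basket between -0.043 and 0.043 m and z of cassette3 in the frame of basket between -0.005 and 0.06 m)) and (not (height (world z) of large_pot1 below -5 m and value of joint lever above -5 rad) or not (height (world z) of large_pot2 below -5 m and value of joint lever above -5 rad) or (x of cassette3 in the frame of dispenser between -0.012 and 0.012 m and y of cassette3 in the frame of dispenser between -0.012 and 0.012 m and z of cassette3 in the frame of dispenser between 0.065 and 0.15 m)) and ((height (world z) of large_pot1 below -5 m and value of joint lever above -5 rad) or (x of cassette4 in the frame of basket between -0.048 and 0.048 m and y of cassette4 in the frame of basket between -0.043 and 0.043 m and z of cassette4 in the frame of basket between -0.005 and 0.06 m)) and ((height (world z) of large_pot2 below -5 m and value of joint lever above -5 rad) or (x of cassette4 in the frame of basket between -0.048 and 0.048 m and y of cassette4 in the frame of basket between -0.043 and 0.043 m and z of cassette4 in the frame of basket between -0.005 and 0.06 m)) and (not (height (world z) of large_pot1 below -5 m and value of joint lever above -5 rad) or not (height (world z) of large_pot2 below -5 m and value of joint lever above -5 rad) or (x of cassette4 in the frame of dispenser between -0.012 and 0.012 m and y of cassette4 in the frame of dispenser between -0.012 and 0.012 m and z of cassette4 in the frame of dispenser between 0.065 and 0.15 m)) and ((height (world z) of large_pot1 below -5 m and value of joint lever above -5 rad) or (height (world z) of large_pot2 below -5 m and value of joint lever above -5 rad) or (x of cassette5 in the frame of basket between -0.048 and 0.048 m and y of cassette5 in the frame of basket between -0.043 and 0.043 m and z of cassette5 in the frame of basket between -0.005 and 0.06 m)) and ((height (world z) of large_pot1 below -5 m and value of joint lever above -5 rad) or (height (world z) of small_pot1 below -5 m and value of joint lever above -5 rad) or (height (world z) of small_pot2 below -5 m and value of joint lever above -5 rad) or (x of cassette5 in the frame of basket between -0.048 and 0.048 m and y of cassette5 in the frame of basket between -0.043 and 0.043 m and z of cassette5 in the frame of basket between -0.005 and 0.06 m)) and ((height (world z) of large_pot2 below -5 m and value of joint lever above -5 rad) or (height (world z) of small_pot1 below -5 m and value of joint lever above -5 rad) or (height (world z) of small_pot2 below -5 m and value of joint lever above -5 rad) or (x of cassette5 in the frame of basket between -0.048 and 0.048 m and y of cassette5 in the frame of basket between -0.043 and 0.043 m and z of cassette5 in the frame of basket between -0.005 and 0.06 m)) and (not (height (world z) of large_pot1 below -5 m and value of joint lever above -5 rad) or not (height (world z) of large_pot2 below -5 m and value of joint lever above -5 rad) or (x of cassette5 in the frame of dispenser between -0.012 and 0.012 m and y of cassette5 in the frame of dispenser between -0.012 and 0.012 m and z of cassette5 in the frame of dispenser between 0.065 and 0.15 m)) and (not (height (world z) of large_pot1 below -5 m and value of joint lever above -5 rad) or not (height (world z) of small_pot1 below -5 m and value of joint lever above -5 rad) or (x of cassette5 in the frame of dispenser between -0.012 and 0.012 m and y of cassette5 in the frame of dispenser between -0.012 and 0.012 m and z of cassette5 in the frame of dispenser between 0.065 and 0.15 m)) and (not (height (world z) of large_pot1 below -5 m and value of joint lever above -5 rad) or not (height (world z) of small_pot2 below -5 m and value of joint lever above -5 rad) or (x of cassette5 in the frame of dispenser between -0.012 and 0.012 m and y of cassette5 in the frame of dispenser between -0.012 and 0.012 m and z of cassette5 in the frame of dispenser between 0.065 and 0.15 m)) and (not (height (world z) of large_pot2 below -5 m and value of joint lever above -5 rad) or not (height (world z) of small_pot1 below -5 m and value of joint lever above -5 rad) or (x of cassette5 in the frame of dispenser between -0.012 and 0.012 m and y of cassette5 in the frame of dispenser between -0.012 and 0.012 m and z of cassette5 in the frame of dispenser between 0.065 and 0.15 m)) and (not (height (world z) of large_pot2 below -5 m and value of joint lever above -5 rad) or not (height (world z) of small_pot2 below -5 m and value of joint lever above -5 rad) or (x of cassette5 in the frame of dispenser between -0.012 and 0.012 m and y of cassette5 in the frame of dispenser between -0.012 and 0.012 m and z of cassette5 in the frame of dispenser between 0.065 and 0.15 m)) and ((height (world z) of large_pot1 below -5 m and value of joint lever above -5 rad) or (height (world z) of large_pot2 below -5 m and value of joint lever above -5 rad) or (x of cassette6 in the frame of basket between -0.048 and 0.048 m and y of cassette6 in the frame of basket between -0.043 and 0.043 m and z of cassette6 in the frame of basket between -0.005 and 0.06 m)) and (not (height (world z) of large_pot1 below -5 m and value of joint lever above -5 rad) or (x of cassette6 in the frame of dispenser between -0.012 and 0.012 m and y of cassette6 in the frame of dispenser between -0.012 and 0.012 m and z of cassette6 in the frame of dispenser between 0.065 and 0.15 m)) and (not (height (world z) of large_pot2 below -5 m and value of joint lever above -5 rad) or (x of cassette6 in the frame of dispenser between -0.012 and 0.012 m and y of cassette6 in the frame of dispenser between -0.012 and 0.012 m and z of cassette6 in the frame of dispenser between 0.065 and 0.15 m)) and ((height (world z) of large_pot1 below -5 m and value of joint lever above -5 rad) or (height (world z) of large_pot2 below -5 m and value of joint lever above -5 rad) or (height (world z) of small_pot1 below -5 m and value of joint lever above -5 rad) or (x of cassette7 in the frame of basket between -0.048 and 0.048 m and y of cassette7 in the frame of basket between -0.043 and 0.043 m and z of cassette7 in the frame of basket between -0.005 and 0.06 m)) and ((height (world z) of large_pot1 below -5 m and value of joint lever above -5 rad) or (height (world z) of large_pot2 below -5 m and value of joint lever above -5 rad) or (height (world z) of small_pot2 below -5 m and value of joint lever above -5 rad) or (x of cassette7 in the frame of basket between -0.048 and 0.048 m and y of cassette7 in the frame of basket between -0.043 and 0.043 m and z of cassette7 in the frame of basket between -0.005 and 0.06 m)) and (not (height (world z) of large_pot1 below -5 m and value of joint lever above -5 rad) or (x of cassette7 in the frame of dispenser between -0.012 and 0.012 m and y of cassette7 in the frame of dispenser between -0.012 and 0.012 m and z of cassette7 in the frame of dispenser between 0.065 and 0.15 m)) and (not (height (world z) of large_pot2 below -5 m and value of joint lever above -5 rad) or (x of cassette7 in the frame of dispenser between -0.012 and 0.012 m and y of cassette7 in the frame of dispenser between -0.012 and 0.012 m and z of cassette7 in the frame of dispenser between 0.065 and 0.15 m)) and (not (height (world z) of small_pot1 below -5 m and value of joint lever above -5 rad) or not (height (world z) of small_pot2 below -5 m and value of joint lever above -5 rad) or (x of cassette7 in the frame of dispenser between -0.012 and 0.012 m and y of cassette7 in the frame of dispenser between -0.012 and 0.012 m and z of cassette7 in the frame of dispenser between 0.065 and 0.15 m)) and ((height (world z) of large_pot1 below -5 m and value of joint lever above -5 rad) or (height (world z) of large_pot2 below -5 m and value of joint lever above -5 rad) or (height (world z) of small_pot1 below -5 m and value of joint lever above -5 rad) or (height (world z) of small_pot2 below -5 m and value of joint lever above -5 rad) or (x of cassette8 in the frame of basket between -0.048 and 0.048 m and y of cassette8 in the frame of basket between -0.043 and 0.043 m and z of cassette8 in the frame of basket between -0.005 and 0.06 m)) and (not (height (world z) of large_pot1 below -5 m and value of joint lever above -5 rad) or (x of cassette8 in the frame of dispenser between -0.012 and 0.012 m and y of cassette8 in the frame of dispenser between -0.012 and 0.012 m and z of cassette8 in the frame of dispenser between 0.065 and 0.15 m)) and (not (height (world z) of large_pot2 below -5 m and value of joint lever above -5 rad) or (x of cassette8 in the frame of dispenser between -0.012 and 0.012 m and y of cassette8 in the frame of dispenser between -0.012 and 0.012 m and z of cassette8 in the frame of dispenser between 0.065 and 0.15 m)) and (not (height (world z) of small_pot1 below -5 m and value of joint lever above -5 rad) or (x of cassette8 in the frame of dispenser between -0.012 and 0.012 m and y of cassette8 in the frame of dispenser between -0.012 and 0.012 m and z of cassette8 in the frame of dispenser between 0.065 and 0.15 m)) and (not (height (world z) of small_pot2 below -5 m and value of joint lever above -5 rad) or (x of cassette8 in the frame of dispenser between -0.012 and 0.012 m and y of cassette8 in the frame of dispenser between -0.012 and 0.012 m and z of cassette8 in the frame of dispenser between 0.065 and 0.15 m)) and x of large_pot1 in the frame of tray between -0.097 and 0.097 m and y of large_pot1 in the frame of tray between -0.147 and 0.147 m and z of large_pot1 in the frame of tray between 0 and 0.01 m and angle between each of large_pot1, large_pot2, small_pot1, small_pot2's own z axis and vertical below 0.15 rad and linear speed of each of large_pot1, large_pot2, small_pot1, small_pot2, basket below 0.02 m/s and x of large_pot2 in the frame of tray between -0.097 and 0.097 m and y of large_pot2 in the frame of tray between -0.147 and 0.147 m and z of large_pot2 in the frame of tray between 0 and 0.01 m and x of small_pot1 in the frame of tray between -0.097 and 0.097 m and y of small_pot1 in the frame of tray between -0.147 and 0.147 m and z of small_pot1 in the frame of tray between 0 and 0.01 m and x of small_pot2 in the frame of tray between -0.097 and 0.097 m and y of small_pot2 in the frame of tray between -0.147 and 0.147 m and z of small_pot2 in the frame of tray between 0 and 0.01 m and x of basket in the frame of tray between -0.097 and 0.097 m and y of basket in the frame of tray between -0.147 and 0.147 m and z of basket in the frame of tray between 0 and 0.01 m and angle between basket's own z axis and vertical below 0.1 rad and value of joint lever below 0.08 rad); the robot touches nothing.
It fails at once if the coverslip box, the stain bottle or the marker is pushed more than 50 mm away (distance of any of coverslip_box, stain_bottle, marker from where it was at the start of the episode above 0.05 m).
Of large_pot1, large_pot2, small_pot1, small_pot2 only 2 to 4 are there at a start; the rules pass over those that are not, and their reading is None.
At some moment in a run one of large_pot1, large_pot2, small_pot1, small_pot2 may be knocked a few centimetres aside while the robot is not near it.
It also fails if it takes over 210 s, if anything falls off the work surface, if the arm or the gripper's body presses on something with over 40 N, if the wrist force passes 120 N, or if a joint passes its speed limit or range.

## Working session

There is one attempt and no reset: what is moved stays moved. The work goes in short steps, Python scripts to look and compute and a tool call to move; the robot and the scene stay as the last step left them, time stands still between calls to the robot, and variables do not carry over. Pictures are saved under pics/ and viewed, about 12 in all and at most 16, crops included, and the job is handed in when it is done.

Besides the shell and the picture viewer there is one more tool, called after "Call:" as name(argument=value, ...), one argument or row to a line, values as JSON. send_rows: Moves the arm, as the interface text tells. Its arguments: {"type":"object","properties":{"rows":{"type":"array","items":{"type":"object","properties":{"tx":{"type":"number"},"ty":{"type":"number"},"tz":{"type":"number"},"rx":{"type":"number"},"ry":{"type":"number"},"rz":{"type":"number"},"claw":{"type":"number"}}}},"force":{"type":"number"}},"required":["rows"]}

```bash
mkdir -p pics; ls; cat > h.py <<'E'
from cell import r
import numpy as np, cv2
def cap(n):
    c=r.capture(n); return c
def world(c):
    z=c["range_z"]; v,u=np.mgrid[0:z.shape[0],0:z.shape[1]]
    P=np.stack([(u-c["cx"])/c["fx"]*z,(v-c["cy"])/c["fy"]*z,z],-1)
    W=(P-np.array(c["t"]))@np.array(c["R"]); W[z<=0]=np.nan
    return W
def save(c,f,box=None,s=1):
    im=c["pixels"][:,:,::-1]
    if box: im=im[box[1]:box[3],box[0]:box[2]]
    cv2.imwrite("pics/"+f,cv2.resize(im,None,fx=s,fy=s,interpolation=cv2.INTER_CUBIC))
E
python3 - <<'E'
from h import *
s=r.get_state(); print(s)
a=cap("scene"); b=cap("side")
np.savez("a.npz",**a); np.savez("b.npz",**b)
save(a,"scene.png"); save(b,"side.png")
E
```

```text
pics
{'clock': 0.0, 'q': array([-2.17690813e-01,  1.04716724e-01,  9.64727235e-02,  1.56389519e+00,
        2.04442955e-05,  1.35309527e+00]), 'joint_vel': array([-3.21157033e-05, -1.25534081e-04,  1.84718010e-04,  1.60133205e-03,
        1.30050646e-03,  3.34473551e-04]), 'joint_torque': array([ 7.03431251e-04, -5.56934094e+01,  5.03644359e+01,  1.70058967e-02,
       -2.22691165e-04, -8.28643181e-07]), 'ee_pos': array([5.99689284e-01, 8.98337692e-05, 2.44514010e-01]), 'orientation': array([-1.80372057,  1.5694533 ,  2.90867864]), 'force': array([-0.39029776, -0.59921952,  0.59084693]), 'torque': array([0.01768761, 0.0149036 , 0.00016232]), 'gripper_width': 0.08541713330566374}
```

View pics/scene.png

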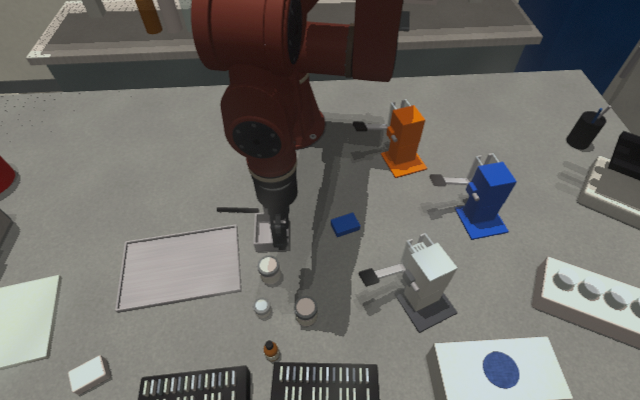

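View pics/side.png

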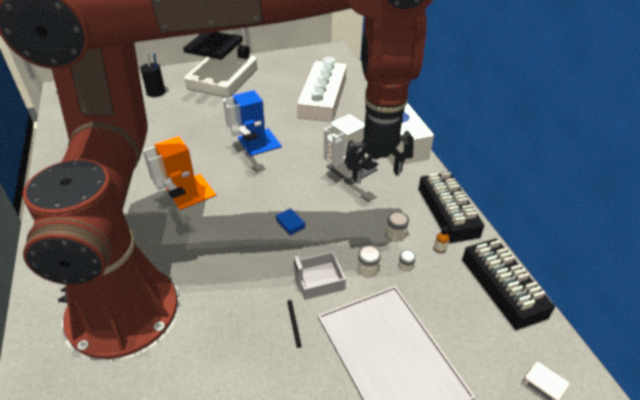

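Scene: tray centre (180,267), basket (268,230), pots at (268,266), (261,306), (305,308); white dispenser (425,285) with black pad (370,277). Blue/orange dispensers are decoys. Next I measure from the range data.

```bash
cat > top.py <<'E'
from h import *
def top(Ws,Is,x0,x1,y0,y1,res=0.001):
    H=np.full((int(round((x1-x0)/res)),int(round((y1-y0)/res))),-1.);C=np.zeros(H.shape+(3,),np.uint8)
    for W,I in zip(Ws,Is):
        w=W.reshape(-1,3); p=I.reshape(-1,3); k=np.isfinite(w).all(1); w=w[k];p=p[k]
        i=((w[:,0]-x0)/res).astype(int); j=((w[:,1]-y0)/res).astype(int)
        k=(i>=0)&(i<H.shape[0])&(j>=0)&(j<H.shape[1])&(w[:,2]<.2); o=np.argsort(w[k,2])
        i,j,w,p=i[k][o],j[k][o],w[k][o],p[k][o]
        m=w[:,2]>H[i,j]; H[i[m],j[m]]=w[m,2]; C[i[m],j[m]]=p[m]
    return H,C
E
python3 - <<'E'
from top import *
a=dict(np.load("a.npz"));b=dict(np.load("b.npz"))
Wa,Wb=world(a),world(b)
for n,W,uv in [("a",Wa,[(268,264),(261,304),(305,303),(370,277),(180,267),(430,258),(345,224),(268,225),(290,310),(237,210),(270,344),(90,374)]),("b",Wb,[(397,218),(369,253),(407,255),(340,128),(291,220),(315,275),(442,238),(420,330),(294,323)])]:
    for u,v in uv: print(n,u,v,np.round(W[v,u],3))
# components between heights in each
for n,W in (("a",Wa),("b",Wb)):
    m=((W[...,2]>.008)&(W[...,2]<.2)&(W[...,0]>.25)&(W[...,0]<1)&(abs(W[...,1])<.6)).astype(np.uint8)
    k,l,st,ce=cv2.connectedComponentsWithStats(m,connectivity=4)
    for i in range(1,k):
        if st[i,4]>25:
            P=W[l==i]; print(n,ce[i].round(),st[i,4],P.min(0).round(3),P.max(0).round(3))
H,C=top([Wb,Wa],[b["pixels"],a["pixels"]],.25,.85,-.5,.5,.0025)
print(H.shape)
cv2.imwrite("pics/top.png",cv2.resize(C[:,:,::-1],None,fx=2,fy=2,interpolation=0))
E
```

```text
a 268 264 [ 0.579 -0.052  0.061]
a 261 304 [ 0.671 -0.069  0.038]
a 305 303 [0.684 0.035 0.059]
a 370 277 [0.666 0.181 0.136]
a 180 267 [ 0.541 -0.29   0.003]
a 430 258 [0.647 0.31  0.171]
a 345 224 [0.445 0.151 0.021]
a 268 225 [ 0.423 -0.063  0.005]
a 290 310 [ 0.675 -0.003  0.002]
a 237 210 [ 0.365 -0.154  0.006]
a 270 344 [ 0.779 -0.041  0.077]
a 90 374 [ 0.805 -0.43   0.032]
b 397 218 [0.688 0.035 0.058]
b 369 253 [ 0.577 -0.054  0.058]
b 407 255 [ 0.671 -0.07   0.036]
b 340 128 [0.625 0.301 0.169]
b 291 220 [0.44  0.146 0.018]
b 315 275 [ 0.449 -0.037  0.002]
b 442 238 [ 0.771 -0.053  0.048]
b 420 330 [ 0.622 -0.252  0.003]
b 294 323 [ 0.363 -0.158  0.01 ]
a [483. 191.] 3054 [0.345 0.377 0.008] [0.5   0.588 0.175]
a [262. 231.] 366 [ 0.404 -0.095  0.008] [ 0.506 -0.039  0.081]
a [237. 209.] 148 [ 0.355 -0.211  0.008] [ 0.377 -0.092  0.017]
a [345. 224.] 459 [0.406 0.114 0.008] [0.474 0.193 0.028]
a [175. 268.] 865 [ 0.421 -0.448  0.008] [ 0.656 -0.127  0.019]
a [473. 233.] 33 [0.478 0.49  0.008] [0.503 0.507 0.012]
a [420. 278.] 3922 [0.583 0.158 0.008] [0.748 0.395 0.175]
a [2
[... 1405 characters left out ...]
74.] 1094 [ 0.398 -0.1    0.008] [ 0.504 -0.003  0.086]
b [406. 302.] 82 [ 0.612 -0.228  0.008] [ 0.63  -0.126  0.015]
b [351. 303.] 55 [ 0.474 -0.152  0.008] [ 0.531 -0.138  0.014]
b [294. 322.] 186 [ 0.354 -0.213  0.008] [ 0.373 -0.094  0.015]
b [329. 311.] 34 [ 0.427 -0.157  0.008] [ 0.463 -0.147  0.015]
b [325. 327.] 35 [ 0.421 -0.207  0.008] [ 0.428 -0.165  0.016]
b [448. 361.] 232 [ 0.625 -0.426  0.008] [ 0.654 -0.231  0.016]
b [336. 346.] 50 [ 0.427 -0.267  0.008] [ 0.436 -0.212  0.016]
b [347. 367.] 50 [ 0.433 -0.316  0.008] [ 0.442 -0.269  0.013]
b [545. 382.] 1022 [ 0.762 -0.482  0.008] [ 0.837 -0.401  0.034]
b [359. 389.] 52 [ 0.44  -0.367  0.008] [ 0.449 -0.319  0.014]
(240, 400)
```

View pics/top.png

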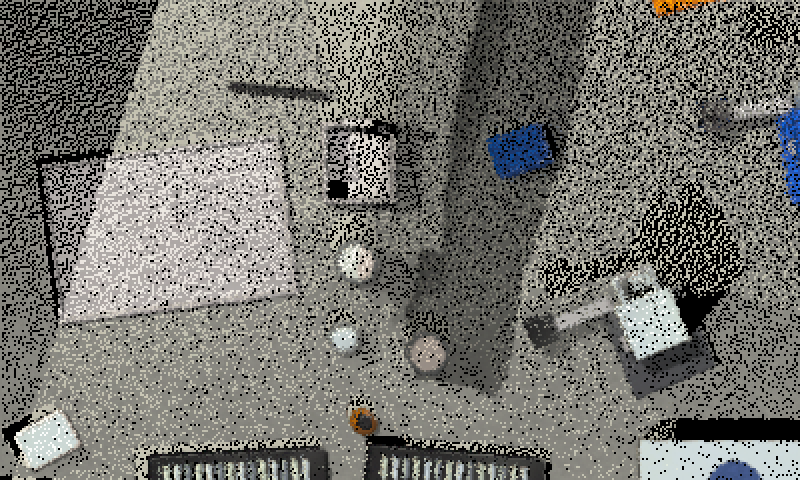

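```bash
cat > m1.py <<'E'
from top import *
a=dict(np.load("a.npz"));b=dict(np.load("b.npz"))
for n,c in (("a",a),("b",b)):
    W=world(c); p=c["pixels"].astype(int)
    def sel(x0,x1,y0,y1,z0,z1): return (W[...,0]>x0)&(W[...,0]<x1)&(W[...,1]>y0)&(W[...,1]<y1)&(W[...,2]>z0)&(W[...,2]<z1)
    T=W[sel(.55,.75,.24,.4,.155,.18)]
    rect=cv2.minAreaRect((T[:,:2]*1000).astype(np.float32)); print(n,"disp top",rect, cv2.boxPoints(rect).round(0).tolist())
    m=sel(.6,.74,.14,.23,.11,.15)&(p.sum(-1)<180); P=W[m]; print("pad",len(P),np.median(P,0).round(4),P.min(0).round(3),P.max(0).round(3))
    # z histogram
    m=sel(.38,.52,-.12,.02,.03,.048); R=(W[m][:,:2]*1000).astype(np.float32); print("basket rim",len(R),cv2.minAreaRect(R), R.min(0),R.max(0))
    m=sel(.38,.52,-.12,.02,.06,.092); P=W[m]; print("plate",len(P),cv2.minAreaRect((P[:,:2]*1000).astype(np.float32)),P.mean(0).round(4),P.max(0))
    for nm,x,y,z in (("A",.578,-.054,.058),("S",.672,-.071,.036),("B",.691,.035,.058)):
        m=sel(x-.05,x+.05,y-.05,y+.05,z-.007,z+.009); P=(W[m][:,:2]*1000).astype(np.float32); print(nm,len(P),cv2.minEnclosingCircle(P),np.median(W[m][:,2]),"rgb",p[m].mean(0).round())
    m=sel(.4,.68,-.46,-.11,.008,.02); P=(W[m][:,:2]*1000).astype(np.float32); print("tray",cv2.minAreaRect(P),cv2.boxPoints(cv2.minAreaRect(P)).round(0).tolist())
save(a,"crop_a.png",(230,190,470,350),3)
E
python3 m1.py
```

```text
a disp top ((638.890380859375, 310.3752746582031), (104.1680908203125, 72.37738037109375), 22.223175048828125) [[577.0, 324.0], [604.0, 257.0], [701.0, 297.0], [673.0, 364.0]]
pad 210 [0.6657 0.1772 0.1354] [0.645 0.158 0.126] [0.685 0.196 0.142]
basket rim 193 ((454.6396789550781, -49.395057678222656), (100.8250732421875, 90.36044311523438), 0.3813852369785309) [404.45715  -94.865685] [505.21408    -3.9399931]
plate 13 ((408.6468200683594, -63.76315689086914), (2.7813515663146973, 10.528875350952148), 0.2136780023574829) [ 0.4084 -0.0646  0.0683] [ 0.41005126 -0.05849356  0.08099772]
A 358 ((577.9514770507812, -51.3094596862793), 27.738033294677734) 0.05918412621556158 rgb [153. 152. 144.]
S 228 ((673.2787475585938, -68.21898651123047), 20.238361358642578) 0.037304946729670135 rgb [150. 155. 152.]
B 433 ((692.621826171875, 36.304508209228516), 27.076671600341797) 0.0593040833934545 rgb [119. 113. 107.]
tray ((536.60498046875, -287.37457275390625), (204.20701599121094, 301.34564208984375), 7.264596939086914) [[416.0, -151.0], [454.0, -450.0], [657.0, -424.0], [619.0, -125.0]]
b disp 
[... 384 characters left out ...]
503.85236    -3.0674047]
plate 117 ((403.52227783203125, -52.181549072265625), (11.61059284210205, 41.94566345214844), 0.7225463390350342) [ 0.4021 -0.0569  0.0778] [ 0.40927734 -0.03125236  0.08636246]
A 340 ((575.941162109375, -53.87754821777344), 28.671960830688477) 0.05694335158320653 rgb [201. 198. 187.]
S 179 ((671.917724609375, -71.35047149658203), 21.134220123291016) 0.03491989976588904 rgb [200. 203. 194.]
B 280 ((690.5015258789062, 34.70359802246094), 29.22283172607422) 0.05679261554043084 rgb [161. 152. 140.]
tray ((535.9090576171875, -287.8937072753906), (202.2229766845703, 301.5486145019531), 7.056243419647217) [[417.0, -151.0], [454.0, -450.0], [655.0, -425.0], [618.0, -126.0]]
```

View pics/crop_a.png

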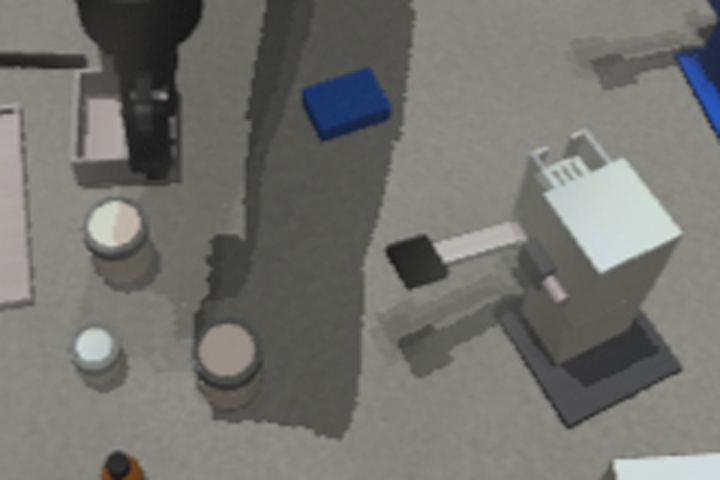

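Candidates: dispensers orange (405,140), blue (487,200), white (425,285) → white one chosen (pad at (370,277)). The crop shows basket, two large pots (268,266), (305,308), one small pot (261,306), so 7 cassettes.

```bash
cat > go.py <<'E'
# usage: go.py x y z phi_deg ; prints totals in tool units from the present pose
import sys; from h import *
from scipy.spatial.transform import Rotation as Ro
s=r.get_state(); R=Ro.from_euler("xyz",s["orientation"]).as_matrix(); p=s["ee_pos"]
def plan(x,y,z,phi,R=R,p=p):
    f=np.radians(phi); c,n=np.cos(f),np.sin(f)
    T=np.array([[0,c,n],[0,n,-c],[-1,0,0]])
    d=R.T@(np.array([x,y,z])-p)
    rv=Ro.from_matrix(R.T@T).as_rotvec()
    return d/.25, rv/(np.pi/4), T
if __name__=="__main__":
    print("t",round(s["clock"],2),"p",p.round(4),"phi",np.degrees(np.arctan2(R[1,1],R[0,1])).round(2),"down",R[:,0].round(3),"q1,6",s["q"][[0,5]].round(2),"F",s["force"].round(1),"w",round(s["gripper_width"],4))
    a=[float(v) for v in sys.argv[1:]]; Rc,pc=R,p
    while a:
        d,rv,T=plan(*a[:4],Rc,pc); print(a[:4],"shift",d.round(4),"turn",rv.round(4)); Rc,pc=T,np.array(a[:3]); a=a[4:]
E
python3 go.py .406 -.051 .2 0 .406 -.051 .066 0; python3 go.py .406 -.051 .2 180
```

```text
t 0.1 p [5.997e-01 1.000e-04 2.446e-01] phi -0.0 down [-0.001  0.    -1.   ] q1,6 [-0.22  1.35] F [ 0.3 -0.  -0.3] w 0.0851
[0.406, -0.051, 0.2, 0.0] shift [ 0.1793 -0.7747  0.2044] turn [-0.     -0.0003  0.0015]
[0.406, -0.051, 0.066, 0.0] shift [0.536 0.    0.   ] turn [0. 0. 0.]
t 0.1 p [5.997e-01 1.000e-04 2.446e-01] phi -0.0 down [-0.001  0.    -1.   ] q1,6 [-0.22  1.35] F [ 0.3 -0.  -0.3] w 0.0851
[0.406, -0.051, 0.2, 180.0] shift [ 0.1793 -0.7747  0.2044] turn [4.0e+00 2.3e-03 5.0e-04]
```

Call:
send_rows(
  rows=[
    {"tx":0.03,"ty":-0.129,"tz":0.034,"claw":0.6},
    {"tx":0.03,"ty":-0.129,"tz":0.034,"claw":0.6},
    {"tx":0.03,"ty":-0.129,"tz":0.034,"claw":0.6},
    {"tx":0.03,"ty":-0.129,"tz":0.034,"claw":0.6},
    {"tx":0.03,"ty":-0.129,"tz":0.034,"claw":0.6},
    {"tx":0.03,"ty":-0.129,"tz":0.034,"claw":0.6},
    {"claw":0.6},
  ],
  force=40,
)

```text
$.rows[0]: bad value
```

```bash
python3 go.py .406 -.051 .066 0; python3 - <<'E'
from h import *
c=cap("wrist"); W=world(c)
m=(W[...,2]>.06)&(W[...,2]<.095)&(W[...,0]<.43)&(W[...,0]>.38)&(abs(W[...,1]+.05)<.05)
P=W[m]; print(len(P)); 
if len(P)>10: print(cv2.minAreaRect((P[:,:2]*1000).astype(np.float32)),P.max(0))
m=(W[...,2]>.035)&(W[...,2]<.046)&(abs(W[...,0]-.45)<.07)&(abs(W[...,1]+.05)<.07)
P=W[m]; print(len(P),P.min(0),P.max(0))
save(c,"w1.png")
E
```

```text
t 0.1 p [5.997e-01 1.000e-04 2.446e-01] phi -0.0 down [-0.001  0.    -1.   ] q1,6 [-0.22  1.35] F [ 0.3 -0.  -0.3] w 0.0851
[0.406, -0.051, 0.066, 0.0] shift [ 0.7153 -0.7741  0.2045] turn [-0.     -0.0003  0.0015]
729
((405.1600036621094, -49.15120315551758), (40.13028335571289, 11.458874702453613), 89.18311309814453) [ 0.41089729 -0.0290956   0.08760887]
1278 [ 0.40103748 -0.09414181  0.03500435] [ 0.50489575 -0.00373903  0.04594717]
```

View pics/w1.png

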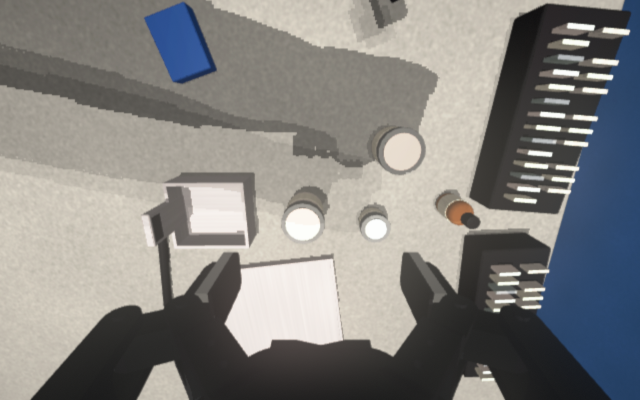

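The wrist view shows the basket (210,215) with its plate at (155,225), and pots at (303,220), (375,226), (400,150). The plate measures (0.405,-0.049). The rows evidently need all fields.

Call:
send_rows(
  rows=[
    {"tx":0.03,"ty":-0.13,"tz":0.033,"rx":0,"ry":0,"rz":0,"claw":0.6},
    {"tx":0.03,"ty":-0.13,"tz":0.033,"rx":0,"ry":0,"rz":0,"claw":0.6},
    {"tx":0.03,"ty":-0.13,"tz":0.033,"rx":0,"ry":0,"rz":0,"claw":0.6},
    {"tx":0.03,"ty":-0.13,"tz":0.033,"rx":0,"ry":0,"rz":0,"claw":0.6},
    {"tx":0.03,"ty":-0.13,"tz":0.033,"rx":0,"ry":0,"rz":0,"claw":0.6},
    {"tx":0.03,"ty":-0.13,"tz":0.033,"rx":0,"ry":0,"rz":0,"claw":0.6},
    {"tx":0,"ty":0,"tz":0,"rx":0,"ry":0,"rz":0,"claw":0.6},
  ],
  force=40,
)

```text
clock: 0.73
ee_pos: [0.3964, -0.0492, 0.19]
orientation: [-1.888, 1.559, 2.827]
force: [0.6, -0.7, 0.3]
gripper_width: 0.051
```

```bash
python3 go.py .4052 -.0495 .066 0
```

```text
t 0.73 p [ 0.3964 -0.0492  0.19  ] phi 0.18 down [-0.011  0.004 -1.   ] q1,6 [-0.45  1.12] F [ 0.6 -0.7  0.3] w 0.051
[0.4052, -0.0495, 0.066, 0.0] shift [0.4957 0.0407 0.0032] turn [ 0.004  -0.0046  0.0141]
```

Call:
send_rows(
  rows=[
    {"tx":0,"ty":0.035,"tz":0.003,"rx":0.004,"ry":-0.005,"rz":0.014,"claw":0.5},
    {"tx":0.1,"ty":0,"tz":0,"rx":0,"ry":0,"rz":0,"claw":0.5},
    {"tx":0.12,"ty":0,"tz":0,"rx":0,"ry":0,"rz":0,"claw":0.5},
    {"tx":0.05,"ty":0,"tz":0,"rx":0,"ry":0,"rz":0,"claw":0.5},
    {"tx":0,"ty":0,"tz":0,"rx":0,"ry":0,"rz":0,"claw":0.5},
  ],
  force=40,
)

```text
clock: 1.15
ee_pos: [0.4099, -0.0513, 0.1222]
orientation: [1.189, 1.56, -0.385]
force: [0.2, -0.5, -0.6]
gripper_width: 0.043
```

```bash
python3 go.py .4052 -.0495 .066 0
```

```text
t 1.15 p [ 0.4099 -0.0513  0.1222] phi -0.2 down [ 0.01  -0.004 -1.   ] q1,6 [-0.44  1.13] F [ 0.2 -0.5 -0.6] w 0.043
[0.4052, -0.0495, 0.066, 0.0] shift [ 0.2245 -0.0209 -0.0081] turn [-0.0044  0.0051 -0.0128]
```

Call:
send_rows(
  rows=[
    {"tx":0.03,"ty":-0.014,"tz":-0.005,"rx":-0.003,"ry":0.003,"rz":-0.008,"claw":0.5},
    {"tx":0.08,"ty":0,"tz":0,"rx":0,"ry":0,"rz":0,"claw":0.5},
    {"tx":0.08,"ty":0,"tz":0,"rx":0,"ry":0,"rz":0,"claw":0.5},
    {"tx":0.02,"ty":0,"tz":0,"rx":0,"ry":0,"rz":0,"claw":0.5},
    {"tx":0,"ty":0,"tz":0,"rx":0,"ry":0,"rz":0,"claw":0.5},
    {"tx":0,"ty":0,"tz":0,"rx":0,"ry":0,"rz":0,"claw":0.5},
  ],
)

```text
clock: 1.65
ee_pos: [0.411, -0.0502, 0.0718]
orientation: [1.191, 1.563, -0.378]
force: [0.6, -1.1, 0.3]
gripper_width: 0.0431
```

```bash
python3 go.py .4052 -.0495 .066 0
```

```text
t 1.65 p [ 0.411  -0.0502  0.0718] phi 0.08 down [ 0.007 -0.003 -1.   ] q1,6 [-0.44  1.13] F [ 0.6 -1.1  0.3] w 0.0431
[0.4052, -0.0495, 0.066, 0.0] shift [ 0.023  -0.0235 -0.003 ] turn [ 0.0017  0.0035 -0.0087]
```

Correct once more, then close.

Call:
send_rows(
  rows=[
    {"tx":0.02,"ty":-0.024,"tz":-0.003,"rx":0,"ry":0.003,"rz":-0.008,"claw":0.5},
    {"tx":0,"ty":0,"tz":0,"rx":0,"ry":0,"rz":0,"claw":0.5},
    {"tx":0,"ty":0,"tz":0,"rx":0,"ry":0,"rz":0,"claw":0},
    {"tx":0,"ty":0,"tz":0,"rx":0,"ry":0,"rz":0,"claw":0},
    {"tx":0,"ty":0,"tz":0,"rx":0,"ry":0,"rz":0,"claw":0},
    {"tx":0,"ty":0,"tz":0,"rx":0,"ry":0,"rz":0,"claw":0},
    {"tx":0,"ty":0,"tz":0,"rx":0,"ry":0,"rz":0,"claw":0},
    {"tx":0,"ty":0,"tz":0,"rx":0,"ry":0,"rz":0,"claw":0},
  ],
  force=50,
)

```text
clock: 2.32
ee_pos: [0.4067, -0.0504, 0.0708]
orientation: [1.078, 1.566, -0.492]
force: [0.2, 0.1, -2.3]
gripper_width: 0.0092
```

```bash
python3 go.py .4052 -.0495 .1 0
```

```text
t 2.32 p [ 0.4067 -0.0504  0.0708] phi 0.08 down [ 0.005 -0.002 -1.   ] q1,6 [-0.44  1.12] F [ 0.2  0.1 -2.3] w 0.0092
[0.4052, -0.0495, 0.1, 0.0] shift [-0.117  -0.0055 -0.0034] turn [ 0.0018  0.0031 -0.0058]
```

Call:
send_rows(
  rows=[
    {"tx":-0.1,"ty":0,"tz":0,"rx":0,"ry":0.003,"rz":-0.005,"claw":0},
    {"tx":-0.13,"ty":0,"tz":0,"rx":0,"ry":0,"rz":0,"claw":0},
    {"tx":-0.03,"ty":0,"tz":0,"rx":0,"ry":0,"rz":0,"claw":0},
    {"tx":0,"ty":0,"tz":0,"rx":0,"ry":0,"rz":0,"claw":0},
  ],
)

```text
clock: 2.65
ee_pos: [0.4047, -0.0495, 0.1357]
orientation: [-2.064, 1.566, 2.65]
force: [0.4, 0.8, -2.6]
gripper_width: 0.0094
```

```bash
python3 go.py .4662 .2383 .13 0 .4662 .2383 .13 22.4
```

```text
t 2.65 p [ 0.4047 -0.0495  0.1357] phi 0.08 down [-0.004  0.002 -1.   ] q1,6 [-0.45  1.12] F [ 0.4  0.8 -2.6] w 0.0094
[0.4662, 0.2383, 0.13, 0.0] shift [ 0.0244  0.2477 -1.1507] turn [ 0.0017 -0.0029  0.0054]
[0.4662, 0.2383, 0.13, 22.4] shift [0. 0. 0.] turn [-0.4978  0.      0.    ]
```

Call:
send_rows(
  rows=[
    {"tx":0,"ty":0.02,"tz":-0.09,"rx":0,"ry":0,"rz":0,"claw":0},
    {"tx":0.005,"ty":0.03,"tz":-0.15,"rx":0,"ry":0,"rz":0,"claw":0},
    {"tx":0.005,"ty":0.035,"tz":-0.16,"rx":0,"ry":0,"rz":0,"claw":0},
    {"tx":0.005,"ty":0.035,"tz":-0.16,"rx":0,"ry":0,"rz":0,"claw":0},
    {"tx":0.005,"ty":0.035,"tz":-0.16,"rx":0,"ry":0,"rz":0,"claw":0},
    {"tx":0,"ty":0.035,"tz":-0.16,"rx":0,"ry":0,"rz":0,"claw":0},
    {"tx":0,"ty":0.035,"tz":-0.15,"rx":0,"ry":0,"rz":0,"claw":0},
    {"tx":0,"ty":0.02,"tz":-0.09,"rx":0,"ry":0,"rz":0,"claw":0},
  ],
)

```text
clock: 3.32
ee_pos: [0.467, 0.2365, 0.1228]
orientation: [-1.436, 1.566, -3.017]
force: [0.3, -0.5, -1.6]
gripper_width: 0.0094
```

Call:
send_rows(
  rows=[
    {"tx":0,"ty":0,"tz":0,"rx":-0.08,"ry":0,"rz":0,"claw":0},
    {"tx":0,"ty":0,"tz":0,"rx":-0.12,"ry":0,"rz":0,"claw":0},
    {"tx":0,"ty":0,"tz":0,"rx":-0.12,"ry":0,"rz":0,"claw":0},
    {"tx":0,"ty":0,"tz":0,"rx":-0.12,"ry":0,"rz":0,"claw":0},
    {"tx":0,"ty":0,"tz":0,"rx":-0.06,"ry":0,"rz":0,"claw":0},
    {"tx":0,"ty":0,"tz":0,"rx":0,"ry":0,"rz":0,"claw":0},
  ],
)

```text
clock: 3.82
ee_pos: [0.4626, 0.2432, 0.1124]
orientation: [-1.882, 1.555, -3.042]
force: [-0.4, 0.1, -1.4]
gripper_width: 0.0089
```

```bash
python3 go.py .4662 .2383 .09 22.4 .5217 .2611 .09 22.4
```

```text
t 3.82 p [0.4626 0.2432 0.1124] phi 23.56 down [-0.016 -0.002 -1.   ] q1,6 [0.23 1.39] F [-0.4  0.1 -1.4] w 0.0089
[0.4662, 0.2383, 0.09, 22.4] shift [0.0895 0.0065 0.0242] turn [ 0.0256 -0.0059  0.0191]
[0.5217, 0.2611, 0.09, 22.4] shift [0.     0.24   0.0003] turn [0. 0. 0.]
```

Call:
send_rows(
  rows=[
    {"tx":0.04,"ty":0.007,"tz":0.024,"rx":0.025,"ry":-0.006,"rz":0.019,"claw":0},
    {"tx":0.04,"ty":0,"tz":0,"rx":0,"ry":0,"rz":0,"claw":0},
    {"tx":0,"ty":0,"tz":0,"rx":0,"ry":0,"rz":0,"claw":0},
    {"tx":0,"ty":0,"tz":0,"rx":0,"ry":0,"rz":0,"claw":0},
  ],
)

```text
clock: 4.15
ee_pos: [0.4647, 0.2381, 0.0879]
orientation: [-1.776, 1.567, -2.96]
force: [0.2, 1.3, -1.3]
gripper_width: 0.0089
```

```bash
python3 go.py .4662 .2383 .09 22.4 .5217 .2611 .09 22.4; python3 - <<'E'
from h import *
ims=[]
for n in ("scene","side","wrist"):
    c=cap(n); W=world(c); np.savez("c_%s.npz"%n,**c)
    def sel(x0,x1,y0,y1,z0,z1): return (W[...,0]>x0)&(W[...,0]<x1)&(W[...,1]>y0)&(W[...,1]<y1)&(W[...,2]>z0)&(W[...,2]<z1)
    P=W[sel(.55,.75,.24,.4,.158,.18)]
    if len(P)>20: print(n,"disp",len(P),cv2.minAreaRect((P[:,:2]*1000).astype(np.float32)))
    P=W[sel(.48,.575,.17,.33,.045,.07)]
    if len(P)>20: 
        q=(P[:,:2]*1000).astype(np.float32); print(n,"basket",len(P),cv2.minAreaRect(q),cv2.boxPoints(cv2.minAreaRect(q)).round().tolist(),P[:,2].max())
    ims.append(c)
i=np.hstack([ims[0]["pixels"][150:350,300:500],ims[1]["pixels"][80:280,240:440]])
i=np.vstack([cv2.resize(i,(800,400)),])[:,:,::-1]
cv2.imwrite("pics/p6.png",i)
E
```

```text
t 4.15 p [0.4647 0.2381 0.0879] phi 22.12 down [-0.004 -0.001 -1.   ] q1,6 [0.22 1.41] F [ 0.2  1.3 -1.3] w 0.0089
[0.4662, 0.2383, 0.09, 22.4] shift [-0.0086  0.0058  0.0015] turn [-0.0062 -0.0011  0.0051]
[0.5217, 0.2611, 0.09, 22.4] shift [0.     0.24   0.0003] turn [0. 0. 0.]
scene disp 1229 ((638.2503051757812, 310.54620361328125), (105.546875, 72.64324951171875), 21.32646369934082)
scene basket 274 ((512.4397583007812, 257.9683532714844), (101.06173706054688, 92.43695068359375), 21.83700942993164) [[448.0, 282.0], [483.0, 196.0], [577.0, 234.0], [542.0, 320.0]] 0.06056653472319615
side disp 573 ((638.21826171875, 309.06427001953125), (109.63353729248047, 76.02679443359375), 21.520177841186523)
side basket 237 ((511.91259765625, 255.20620727539062), (101.70880889892578, 95.19429779052734), 22.21282386779785) [[447.0, 280.0], [483.0, 192.0], [577.0, 230.0], [541.0, 318.0]] 0.05992710518160811
wrist basket 3897 ((527.4032592773438, 263.724853515625), (67.62792205810547, 91.20266723632812), 22.587501525878906) [[479.0, 293.0], [514.0, 209.0], [576.0, 235.0], [541.0, 319.0]] 0.05997242477141443
```

View pics/p6.png

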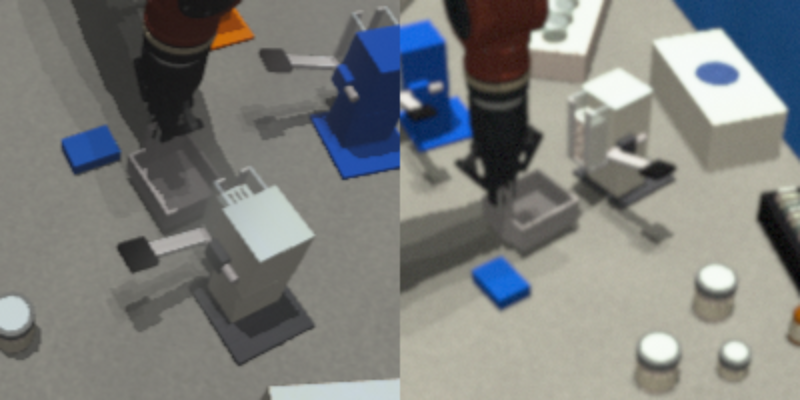

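The basket is held level in front of the dispenser outlet (p6 left half (170,180), white dispenser (260,240)). Now slide in along tool y.

Call:
send_rows(
  rows=[
    {"tx":-0.004,"ty":0.04,"tz":0,"rx":-0.006,"ry":0,"rz":0.005,"claw":0},
    {"tx":-0.004,"ty":0.07,"tz":0,"rx":0,"ry":0,"rz":0,"claw":0},
    {"tx":0,"ty":0.07,"tz":0,"rx":0,"ry":0,"rz":0,"claw":0},
    {"tx":0,"ty":0.05,"tz":0,"rx":0,"ry":0,"rz":0,"claw":0},
    {"tx":0,"ty":0,"tz":0,"rx":0,"ry":0,"rz":0,"claw":0},
    {"tx":0,"ty":0,"tz":0,"rx":0,"ry":0,"rz":0,"claw":0},
  ],
)

```text
clock: 4.8
ee_pos: [0.5216, 0.2619, 0.0937]
orientation: [1.658, 1.566, 0.479]
force: [0.6, 0.4, -2.1]
gripper_width: 0.0089
```

```bash
python3 go.py .5187 .2611 .0708 22
```

```text
t 4.8 p [0.5216 0.2619 0.0937] phi 22.43 down [ 0.004  0.002 -1.   ] q1,6 [0.24 1.42] F [ 0.6  0.4 -2.1] w 0.0089
[0.5187, 0.2611, 0.0708, 22.0] shift [ 0.0916 -0.0122 -0.0013] turn [ 0.0096 -0.0005 -0.0055]
```

Call:
send_rows(
  rows=[
    {"tx":0.03,"ty":-0.012,"tz":0,"rx":0.005,"ry":0,"rz":-0.004,"claw":0},
    {"tx":0.03,"ty":0,"tz":0,"rx":0,"ry":0,"rz":0,"claw":0},
    {"tx":0.025,"ty":0,"tz":0,"rx":0,"ry":0,"rz":0,"claw":0},
    {"tx":0,"ty":0,"tz":0,"rx":0,"ry":0,"rz":0,"claw":0},
    {"tx":0,"ty":0,"tz":0,"rx":0,"ry":0,"rz":0,"claw":0},
  ],
)

```text
clock: 5.22
ee_pos: [0.5165, 0.2603, 0.0704]
orientation: [2.58, 1.57, 1.397]
force: [1.2, 1.7, 8.8]
gripper_width: 0.009
```

```bash
python3 go.py .5187 .2611 .0708 22
```

```text
t 5.22 p [0.5165 0.2603 0.0704] phi 22.19 down [ 0.     0.001 -1.   ] q1,6 [0.24 1.42] F [1.2 1.7 8.8] w 0.009
[0.5187, 0.2611, 0.0708, 22.0] shift [-0.0014  0.0093  0.0001] turn [ 0.0043 -0.0007 -0.0005]
```

Call:
send_rows(
  rows=[
    {"tx":0,"ty":0,"tz":0,"rx":0,"ry":0,"rz":0,"claw":0.4},
    {"tx":0,"ty":0,"tz":0,"rx":0,"ry":0,"rz":0,"claw":0.4},
    {"tx":0,"ty":0,"tz":0,"rx":0,"ry":0,"rz":0,"claw":0.4},
    {"tx":-0.08,"ty":0,"tz":0,"rx":0,"ry":0,"rz":0,"claw":0.4},
    {"tx":-0.15,"ty":0,"tz":0,"rx":0,"ry":0,"rz":0,"claw":0.4},
    {"tx":-0.15,"ty":0,"tz":0,"rx":0,"ry":0,"rz":0,"claw":0.4},
    {"tx":-0.15,"ty":0,"tz":0,"rx":0,"ry":0,"rz":0,"claw":0.2},
    {"tx":0,"ty":0,"tz":0,"rx":0,"ry":0,"rz":0,"claw":0},
  ],
)

```text
clock: 5.88
ee_pos: [0.5141, 0.2595, 0.2071]
orientation: [-1.855, 1.567, -3.039]
force: [0.8, 0.6, 0.7]
gripper_width: 0.011
```

```bash
python3 - <<'E'
from h import *
for n in ("scene","side","wrist"):
    c=cap(n); W=world(c)
    def sel(x0,x1,y0,y1,z0,z1): return (W[...,0]>x0)&(W[...,0]<x1)&(W[...,1]>y0)&(W[...,1]<y1)&(W[...,2]>z0)&(W[...,2]<z1)
    P=W[sel(.55,.75,.24,.4,.158,.18)]
    if len(P)>20: print(n,"disp",len(P),cv2.minAreaRect((P[:,:2]*1000).astype(np.float32)))
    P=W[sel(.49,.64,.19,.36,.033,.046)]
    if len(P)>20: print(n,"basket",len(P),cv2.minAreaRect((P[:,:2]*1000).astype(np.float32)))
    P=W[sel(.49,.6,.19,.33,.055,.09)]
    if len(P)>20: print(n,"plate",len(P),cv2.minAreaRect((P[:,:2]*1000).astype(np.float32)))
    m=sel(.6,.74,.12,.23,.11,.15)&(c["pixels"].astype(int).sum(-1)<180); P=W[m]
    if len(P)>20: print(n,"pad",len(P),np.median(P,0).round(4),P.min(0).round(3),P.max(0).round(3),cv2.minAreaRect((P[:,:2]*1000).astype(np.float32)))
E
python3 go.py .5 .22 .20 22.2 .660 .170 .20 22.2
```

```text
scene disp 1227 ((638.7333374023438, 310.093994140625), (104.72885131835938, 72.48615264892578), 22.46306037902832)
scene basket 188 ((563.3145751953125, 279.067626953125), (101.31109619140625, 91.4254379272461), 22.31190299987793)
scene plate 139 ((518.2979125976562, 260.2363586425781), (11.546796798706055, 40.69038772583008), 20.896142959594727)
scene pad 211 [0.6655 0.1768 0.1355] [0.643 0.158 0.127] [0.685 0.196 0.141] ((664.158203125, 177.9990234375), (36.479042053222656, 33.372676849365234), 19.27608299255371)
side disp 575 ((638.2197265625, 309.4016418457031), (108.72148895263672, 76.35466003417969), 21.304798126220703)
side basket 256 ((572.2451171875, 282.1580810546875), (138.1204376220703, 96.09610748291016), 22.51891326904297)
side plate 200 ((552.4679565429688, 276.646728515625), (96.14712524414062, 51.41970443725586), 21.26782989501953)
side pad 94 [0.657  0.1682 0.1333] [0.64  0.155 0.123] [0.679 0.189 0.14 ] ((659.6177978515625, 173.2906036376953), (33.521728515625, 31.4339656829834), 23.330928802490234)
wrist disp 14873 ((639.0452880859375, 310.5648498535156), (105.8416519165039, 71.135498046875), 22.64430809020996)
wrist basket 1258 ((583.2149658203125, 288.00341796875), (151.17333984375, 90.2380142211914), 22.284278869628906)
wrist plate 962 ((560.6908569335938, 279.33685302734375), (104.64741516113281, 49.857887268066406), 22.13445472717285)
t 6.03 p [0.5116 0.2588 0.1991] phi 22.18 down [-0.013 -0.003 -1.   ] q1,6 [0.24 1.42] F [ 0.9  0.3 -0.4] w 0.0001
[0.5, 0.22, 0.2, 22.2] shift [-0.0025 -0.1015  0.1262] turn [-0.0004 -0.0031  0.0164]
[0.66, 0.17, 0.2, 22.2] shift [0.    0.517 0.427] turn [0. 0. 0.]
```

Call:
send_rows(
  rows=[
    {"tx":0,"ty":0,"tz":0.1,"rx":0,"ry":-0.003,"rz":0.014,"claw":0},
    {"tx":0,"ty":0,"tz":0.15,"rx":0,"ry":0,"rz":0,"claw":0},
    {"tx":0,"ty":0.05,"tz":0.14,"rx":0,"ry":0,"rz":0,"claw":0},
    {"tx":0,"ty":0.12,"tz":0.1,"rx":0,"ry":0,"rz":0,"claw":0},
    {"tx":0,"ty":0.14,"tz":0.04,"rx":0,"ry":0,"rz":0,"claw":0},
    {"tx":0,"ty":0.12,"tz":0,"rx":0,"ry":0,"rz":0,"claw":0},
    {"tx":0,"ty":0,"tz":0,"rx":0,"ry":0,"rz":0,"claw":0},
  ],
)

```text
clock: 6.62
ee_pos: [0.6605, 0.1723, 0.1823]
orientation: [-1.861, 1.551, -3.044]
force: [0.3, 0.4, -0.9]
gripper_width: 0.0001
```

```bash
python3 go.py .663 .172 .165 22.2
```

```text
t 6.62 p [0.6605 0.1723 0.1823] phi 22.26 down [-0.02  -0.002 -1.   ] q1,6 [0.06 1.25] F [ 0.3  0.4 -0.9] w 0.0001
[0.663, 0.172, 0.165, 22.2] shift [0.069  0.0102 0.0052] turn [ 0.0013 -0.0073  0.0245]
```

Call:
send_rows(
  rows=[
    {"tx":0.02,"ty":0.01,"tz":0.005,"rx":0,"ry":-0.006,"rz":0.02,"claw":0},
    {"tx":0.06,"ty":0,"tz":0,"rx":0,"ry":0,"rz":0,"claw":0},
    {"tx":0.08,"ty":0,"tz":0,"rx":0,"ry":0,"rz":0,"claw":0},
    {"tx":0.08,"ty":0,"tz":0,"rx":0,"ry":0,"rz":0,"claw":0},
    {"tx":0.06,"ty":0,"tz":0,"rx":0,"ry":0,"rz":0,"claw":0},
    {"tx":0,"ty":0,"tz":0,"rx":0,"ry":0,"rz":0,"claw":0},
  ],
)

```text
clock: 7.12
ee_pos: [0.6614, 0.1708, 0.0941]
orientation: [-1.814, 1.559, -2.998]
force: [3.8, -0.8, 3.7]
gripper_width: 0.0002
```

```bash
python3 go.py .663 .172 .088 22.2
```

```text
t 7.12 p [0.6614 0.1708 0.0941] phi 22.2 down [-0.012 -0.002 -1.   ] q1,6 [0.06 1.25] F [ 3.8 -0.8  3.7] w 0.0002
[0.663, 0.172, 0.088, 22.2] shift [ 0.0242  0.0081 -0.002 ] turn [-0.     -0.0036  0.0146]
```

Call:
send_rows(
  rows=[
    {"tx":0.02,"ty":0,"tz":0,"rx":0,"ry":0,"rz":0,"claw":0},
    {"tx":0.02,"ty":0,"tz":0,"rx":0,"ry":0,"rz":0,"claw":0},
    {"tx":0.02,"ty":0,"tz":0,"rx":0,"ry":0,"rz":0,"claw":0},
  ],
)

```text
clock: 7.37
ee_pos: [0.6621, 0.1715, 0.0899]
orientation: [-1.797, 1.566, -2.979]
force: [-19.2, -4.8, 38.6]
gripper_width: 0.0002
```

```bash
python3 go.py .663 .172 .16 22.2; python3 - <<'E'
from h import *
c=cap("scene"); d=cap("side"); i=np.hstack([c["pixels"][180:340,320:480],d["pixels"][90:250,290:450]])
cv2.imwrite("pics/p7.png",cv2.resize(i,(800,400),interpolation=cv2.INTER_CUBIC)[:,:,::-1])
E
```

```text
t 7.37 p [0.6621 0.1715 0.0899] phi 22.28 down [-0.005 -0.001 -1.   ] q1,6 [0.06 1.25] F [-19.2  -4.8  38.6] w 0.0002
[0.663, 0.172, 0.16, 22.2] shift [-0.2803  0.0025 -0.0007] turn [ 0.0017 -0.0014  0.006 ]
```

View pics/p7.png

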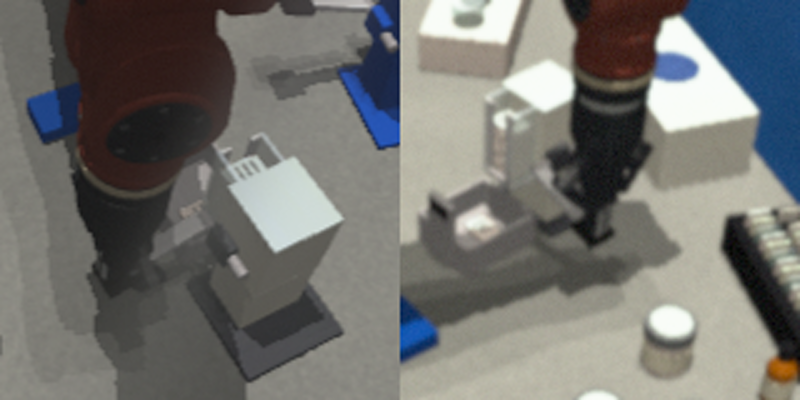

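The side half shows the first cassette in the basket (475,222). The stop is at z≈0.090. Release upward.

Call:
send_rows(
  rows=[
    {"tx":-0.1,"ty":0,"tz":0,"rx":0,"ry":0,"rz":0,"claw":0},
    {"tx":-0.12,"ty":0,"tz":0,"rx":0,"ry":0,"rz":0.006,"claw":0},
    {"tx":-0.06,"ty":0,"tz":0,"rx":0,"ry":0,"rz":0,"claw":0},
    {"tx":0,"ty":0,"tz":0,"rx":0,"ry":0,"rz":0,"claw":0},
    {"tx":0,"ty":0,"tz":0,"rx":0,"ry":0,"rz":0,"claw":0},
    {"tx":0,"ty":0,"tz":0,"rx":0,"ry":0,"rz":0,"claw":0},
  ],
)

```text
clock: 7.97
ee_pos: [0.6594, 0.1711, 0.1655]
orientation: [-1.529, 1.569, -2.711]
force: [-0.3, 0.2, -0.2]
gripper_width: 0.0003
```

```bash
python3 go.py .663 .172 .09 22.2; python3 - <<'E'
from h import *
for n in("scene","side"):
    c=cap(n); W=world(c)
    m=(c["pixels"].astype(int).sum(-1)<180)&(abs(W[...,0]-.66)<.04)&(abs(W[...,1]-.17)<.05)&(W[...,2]>.05)&(W[...,2]<.145)
    P=W[m]; print(n,len(P),np.median(P,0) if len(P) else 0, P.max(0) if len(P) else 0)
E
```

```text
t 7.97 p [0.6594 0.1711 0.1655] phi 22.3 down [-0.002 -0.001 -1.   ] q1,6 [0.06 1.24] F [-0.3  0.2 -0.2] w 0.0003
[0.663, 0.172, 0.09, 22.2] shift [0.302  0.0154 0.0021] turn [0.0023 0.0001 0.0027]
scene 164 [0.67039866 0.17657733 0.13560425] [0.68570677 0.20272685 0.14177798]
side 105 [0.65600695 0.16954621 0.13281724] [0.67848013 0.19694998 0.14074648]
```

Call:
send_rows(
  rows=[
    {"tx":0.05,"ty":0.012,"tz":0,"rx":0,"ry":0,"rz":0,"claw":0},
    {"tx":0.08,"ty":0,"tz":0,"rx":0,"ry":0,"rz":0,"claw":0},
    {"tx":0.08,"ty":0,"tz":0,"rx":0,"ry":0,"rz":0,"claw":0},
    {"tx":0.06,"ty":0,"tz":0,"rx":0,"ry":0,"rz":0,"claw":0},
    {"tx":0.02,"ty":0,"tz":0,"rx":0,"ry":0,"rz":0,"claw":0},
    {"tx":0.015,"ty":0,"tz":0,"rx":0,"ry":0,"rz":0,"claw":0},
    {"tx":0.015,"ty":0,"tz":0,"rx":0,"ry":0,"rz":0,"claw":0},
  ],
)

```text
clock: 8.65
ee_pos: [0.6638, 0.1726, 0.0898]
orientation: [0.922, 1.566, -0.259]
force: [-21.7, -5.5, 43.0]
gripper_width: -0.0
```

Call:
send_rows(
  rows=[
    {"tx":-0.1,"ty":0,"tz":0,"rx":0,"ry":0,"rz":0,"claw":0},
    {"tx":-0.12,"ty":0,"tz":0,"rx":0,"ry":0,"rz":0,"claw":0},
    {"tx":-0.06,"ty":0,"tz":0,"rx":0,"ry":0,"rz":0,"claw":0},
    {"tx":0,"ty":0,"tz":0,"rx":0,"ry":0,"rz":0,"claw":0},
    {"tx":0,"ty":0,"tz":0,"rx":0,"ry":0,"rz":0,"claw":0},
    {"tx":0,"ty":0,"tz":0,"rx":0,"ry":0,"rz":0,"claw":0},
  ],
)

```text
clock: 9.15
ee_pos: [0.6613, 0.1724, 0.1544]
orientation: [-1.039, 1.567, -2.22]
force: [0.5, -0.9, -0.1]
gripper_width: 0.0001
```

```bash
python3 go.py .663 .172 .09 22.2; cat > cass.py <<'E'
from h import *
c=cap("side"); cv2.imwrite("pics/%s.png"%__import__("sys").argv[1],cv2.resize(c["pixels"][100:220,300:420],None,fx=5,fy=5,interpolation=cv2.INTER_CUBIC)[:,:,::-1])
W=world(c); m=(abs(W[...,0]-.606)<.025)&(abs(W[...,1]-.295)<.03)&(W[...,2]>.08)
# stack top in wrist/side: print inside-basket heights
o=np.array([.5640,.2795]);x=np.array([.926,.378]);y=np.array([-.378,.926])
q=W[...,:2]-o; u=q@x; v=q@y
P=W[(abs(u)<.04)&(abs(v)<.036)&(W[...,2]<.05)]; print("in basket n",len(P),"z pct",np.percentile(P[:,2],[5,25,50,75,95]).round(4))
E
python3 cass.py p8
```

```text
t 9.15 p [0.6613 0.1724 0.1544] phi 22.34 down [-0.002 -0.003 -1.   ] q1,6 [0.07 1.25] F [ 0.5 -0.9 -0.1] w 0.0001
[0.663, 0.172, 0.09, 22.2] shift [0.2575 0.0066 0.0036] turn [0.0031 0.0024 0.004 ]
in basket n 195 z pct [0.0009 0.0039 0.0077 0.0104 0.0131]
```

View pics/p8.png

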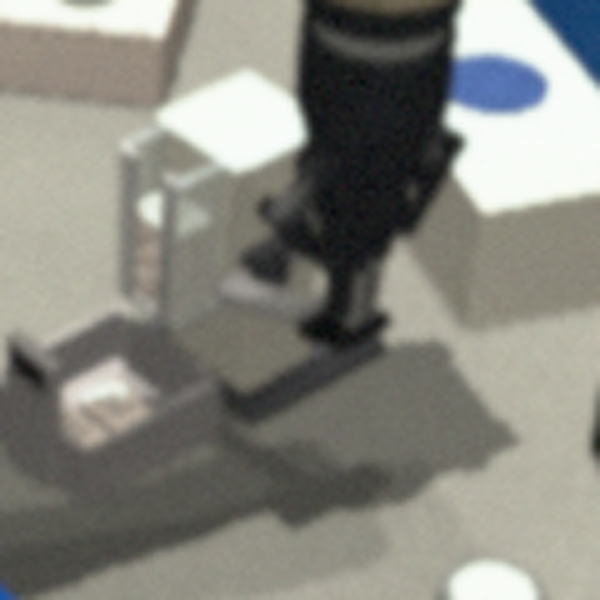

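Two cassettes lie in the basket (110,400). Next presses, slightly gentler.

Call:
send_rows(
  rows=[
    {"tx":0.05,"ty":0.005,"tz":0.003,"rx":0.003,"ry":0.002,"rz":0.003,"claw":0},
    {"tx":0.08,"ty":0,"tz":0,"rx":0,"ry":0,"rz":0,"claw":0},
    {"tx":0.06,"ty":0,"tz":0,"rx":0,"ry":0,"rz":0,"claw":0},
    {"tx":0.03,"ty":0,"tz":0,"rx":0,"ry":0,"rz":0,"claw":0},
    {"tx":0.012,"ty":0,"tz":0,"rx":0,"ry":0,"rz":0,"claw":0},
    {"tx":0.01,"ty":0,"tz":0,"rx":0,"ry":0,"rz":0,"claw":0},
    {"tx":0.01,"ty":0,"tz":0,"rx":0,"ry":0,"rz":0,"claw":0},
  ],
)

```text
clock: 9.78
ee_pos: [0.6629, 0.1724, 0.0908]
orientation: [1.078, 1.569, -0.104]
force: [-12.2, -2.3, 27.9]
gripper_width: 0.0
```

```bash
python3 go.py .663 .172 .16 22.2
```

```text
t 9.78 p [0.6629 0.1724 0.0908] phi 22.23 down [ 0.002 -0.    -1.   ] q1,6 [0.06 1.25] F [-12.2  -2.3  27.9] w 0.0
[0.663, 0.172, 0.16, 22.2] shift [-0.2766  0.      0.0017] turn [ 0.0006  0.0009 -0.0017]
```

Call:
send_rows(
  rows=[
    {"tx":-0.1,"ty":0,"tz":0,"rx":0,"ry":0,"rz":0,"claw":0},
    {"tx":-0.12,"ty":0,"tz":0,"rx":0,"ry":0,"rz":0,"claw":0},
    {"tx":-0.07,"ty":0,"tz":0,"rx":0,"ry":0,"rz":0,"claw":0},
    {"tx":0,"ty":0,"tz":0,"rx":0,"ry":0,"rz":0,"claw":0},
    {"tx":0,"ty":0,"tz":0,"rx":0,"ry":0,"rz":0,"claw":0},
    {"tx":0,"ty":0,"tz":0,"rx":0,"ry":0,"rz":0,"claw":0},
  ],
)

```text
clock: 10.28
ee_pos: [0.6601, 0.1716, 0.1615]
orientation: [-1.552, 1.564, -2.735]
force: [-0.7, -0.1, 0.2]
gripper_width: -0.0001
```

Call:
send_rows(
  rows=[
    {"tx":0.05,"ty":0.006,"tz":0,"rx":0,"ry":0,"rz":0,"claw":0},
    {"tx":0.08,"ty":0,"tz":0,"rx":0,"ry":0,"rz":0,"claw":0},
    {"tx":0.06,"ty":0,"tz":0,"rx":0,"ry":0,"rz":0,"claw":0},
    {"tx":0.035,"ty":0,"tz":0,"rx":0,"ry":0,"rz":0,"claw":0},
    {"tx":0.012,"ty":0,"tz":0,"rx":0,"ry":0,"rz":0,"claw":0},
    {"tx":0.01,"ty":0,"tz":0,"rx":0,"ry":0,"rz":0,"claw":0},
    {"tx":0.01,"ty":0,"tz":0,"rx":0,"ry":0,"rz":0,"claw":0},
  ],
)

```text
clock: 10.87
ee_pos: [0.6613, 0.1724, 0.0907]
orientation: [-1.62, 1.565, -2.803]
force: [-12.1, -2.8, 33.9]
gripper_width: -0.0
```

Call:
send_rows(
  rows=[
    {"tx":-0.1,"ty":0,"tz":0,"rx":0,"ry":0,"rz":0,"claw":0},
    {"tx":-0.12,"ty":0,"tz":0,"rx":0,"ry":0,"rz":0,"claw":0},
    {"tx":-0.07,"ty":0,"tz":0,"rx":0,"ry":0,"rz":0,"claw":0},
    {"tx":0,"ty":0,"tz":0,"rx":0,"ry":0,"rz":0,"claw":0},
    {"tx":0,"ty":0,"tz":0,"rx":0,"ry":0,"rz":0,"claw":0},
    {"tx":0,"ty":0,"tz":0,"rx":0,"ry":0,"rz":0,"claw":0},
  ],
)

```text
clock: 11.37
ee_pos: [0.6589, 0.1719, 0.1614]
orientation: [-1.65, 1.557, -2.832]
force: [0.2, -0.3, -0.3]
gripper_width: 0.0002
```

```bash
python3 go.py .663 .172 .09 22.2;  python3 cass.py p9; python3 - <<'E'
from h import *
for n in ("side","wrist","scene"):
    c=cap(n);W=world(c); q=W[...,:2]-np.array([.6074,.2968]); u=q@np.array([.926,.378]); v=q@np.array([-.378,.926])
    P=W[(abs(u)<.012)&(abs(v)<.017)&(W[...,2]>.07)&(W[...,2]<.16)]; print(n,len(P), np.percentile(P[:,2],[10,50,90]).round(3) if len(P) else 0)
E
```

```text
t 11.37 p [0.6589 0.1719 0.1614] phi 22.23 down [-0.013 -0.004 -1.   ] q1,6 [0.07 1.25] F [ 0.2 -0.3 -0.3] w 0.0002
[0.663, 0.172, 0.09, 22.2] shift [0.2853 0.0195 0.006 ] turn [ 0.0006 -0.0014  0.0174]
in basket n 210 z pct [0.0045 0.0092 0.0183 0.0232 0.0261]
side 33 [0.076 0.111 0.117]
wrist 354 [0.116 0.117 0.118]
scene 8 [0.116 0.118 0.119]
```

Stack top 0.117 = 6 left, so 4 delivered. Three more.

Call:
send_rows(
  rows=[
    {"tx":0.05,"ty":0.015,"tz":0.004,"rx":0,"ry":-0.001,"rz":0.014,"claw":0},
    {"tx":0.08,"ty":0,"tz":0,"rx":0,"ry":0,"rz":0,"claw":0},
    {"tx":0.06,"ty":0,"tz":0,"rx":0,"ry":0,"rz":0,"claw":0},
    {"tx":0.035,"ty":0,"tz":0,"rx":0,"ry":0,"rz":0,"claw":0},
    {"tx":0.012,"ty":0,"tz":0,"rx":0,"ry":0,"rz":0,"claw":0},
    {"tx":0.01,"ty":0,"tz":0,"rx":0,"ry":0,"rz":0,"claw":0},
    {"tx":0.01,"ty":0,"tz":0,"rx":0,"ry":0,"rz":0,"claw":0},
  ],
)

```text
clock: 12.15
ee_pos: [0.6635, 0.1729, 0.0955]
orientation: [2.177, 1.57, 0.994]
force: [-1.9, 0.8, 6.8]
gripper_width: 0.0
```

Call:
send_rows(
  rows=[
    {"tx":-0.1,"ty":0,"tz":0,"rx":0,"ry":0,"rz":0,"claw":0},
    {"tx":-0.12,"ty":0,"tz":0,"rx":0,"ry":0,"rz":0,"claw":0},
    {"tx":-0.07,"ty":0,"tz":0,"rx":0,"ry":0,"rz":0,"claw":0},
    {"tx":0,"ty":0,"tz":0,"rx":0,"ry":0,"rz":0,"claw":0},
    {"tx":0,"ty":0,"tz":0,"rx":0,"ry":0,"rz":0,"claw":0},
    {"tx":0,"ty":0,"tz":0,"rx":0,"ry":0,"rz":0,"claw":0},
  ],
)

```text
clock: 12.65
ee_pos: [0.6615, 0.1726, 0.1685]
orientation: [-1.856, 1.566, -3.038]
force: [0.0, 0.5, 0.5]
gripper_width: 0.0
```

Call:
send_rows(
  rows=[
    {"tx":0.05,"ty":0.012,"tz":0,"rx":0,"ry":0,"rz":0,"claw":0},
    {"tx":0.08,"ty":0,"tz":0,"rx":0,"ry":0,"rz":0,"claw":0},
    {"tx":0.06,"ty":0,"tz":0,"rx":0,"ry":0,"rz":0,"claw":0},
    {"tx":0.035,"ty":0,"tz":0,"rx":0,"ry":0,"rz":0,"claw":0},
    {"tx":0.012,"ty":0,"tz":0,"rx":0,"ry":0,"rz":0,"claw":0},
    {"tx":0.01,"ty":0,"tz":0,"rx":0,"ry":0,"rz":0,"claw":0},
    {"tx":0.01,"ty":0,"tz":0,"rx":0,"ry":0,"rz":0,"claw":0},
  ],
)

```text
clock: 13.23
ee_pos: [0.6645, 0.1743, 0.0954]
orientation: [-2.06, 1.566, 3.041]
force: [-0.2, 1.8, 6.9]
gripper_width: -0.0002
```

Call:
send_rows(
  rows=[
    {"tx":-0.1,"ty":0,"tz":0,"rx":0,"ry":0,"rz":0,"claw":0},
    {"tx":-0.12,"ty":0,"tz":0,"rx":0,"ry":0,"rz":0,"claw":0},
    {"tx":-0.07,"ty":0,"tz":0,"rx":0,"ry":0,"rz":0,"claw":0},
    {"tx":0,"ty":0,"tz":0,"rx":0,"ry":0,"rz":0,"claw":0},
    {"tx":0,"ty":0,"tz":0,"rx":0,"ry":0,"rz":0,"claw":0},
    {"tx":0,"ty":0,"tz":0,"rx":0,"ry":0,"rz":0,"claw":0},
  ],
)

```text
clock: 13.73
ee_pos: [0.6613, 0.1743, 0.1642]
orientation: [-1.934, 1.555, -3.116]
force: [0.0, 0.0, -1.0]
gripper_width: -0.0003
```

```bash
python3 go.py .663 .172 .09 22.2;  python3 cass.py p10; cat > stack.py <<'E'
from h import *
for n in ("wrist","side"):
    c=cap(n);W=world(c); q=W[...,:2]-np.array([.6074,.2968]); u=q@np.array([.926,.378]); v=q@np.array([-.378,.926])
    P=W[(abs(u)<.012)&(abs(v)<.017)&(W[...,2]>.07)&(W[...,2]<.16)]; print(n,len(P), np.percentile(P[:,2],[10,50,90]).round(3) if len(P) else 0)
E
python3 stack.py
```

```text
t 13.73 p [0.6613 0.1743 0.1642] phi 22.28 down [-0.016 -0.    -1.   ] q1,6 [0.07 1.25] F [ 0.  0. -1.] w -0.0003
[0.663, 0.172, 0.09, 22.2] shift [0.2967 0.007  0.0128] turn [ 0.0017 -0.0071  0.0187]
in basket n 210 z pct [0.011  0.017  0.0209 0.0261 0.03  ]
wrist 600 [0.102 0.103 0.104]
side 30 [0.075 0.097 0.104]
```

View pics/p10.png

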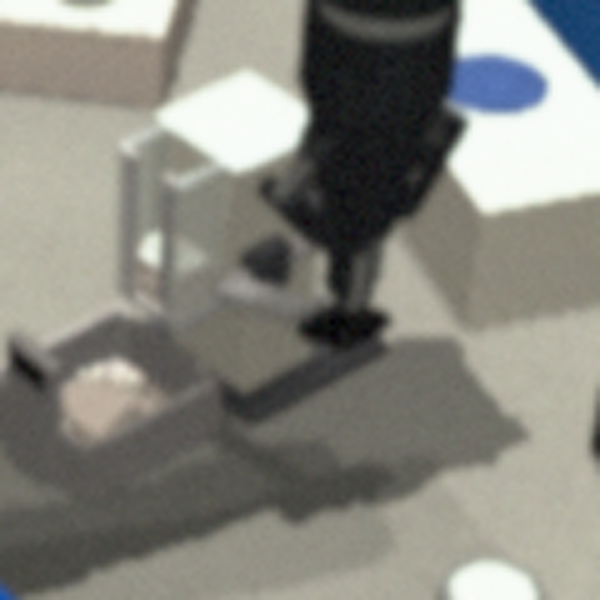

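Stack 0.103 = 4 left, 6 delivered; the cassettes sit in the basket (110,390). One final press.

Call:
send_rows(
  rows=[
    {"tx":0.05,"ty":0.007,"tz":0.01,"rx":0,"ry":-0.005,"rz":0.014,"claw":0},
    {"tx":0.08,"ty":0,"tz":0,"rx":0,"ry":0,"rz":0,"claw":0},
    {"tx":0.07,"ty":0,"tz":0,"rx":0,"ry":0,"rz":0,"claw":0},
    {"tx":0.04,"ty":0,"tz":0,"rx":0,"ry":0,"rz":0,"claw":0},
    {"tx":0.012,"ty":0,"tz":0,"rx":0,"ry":0,"rz":0,"claw":0},
    {"tx":0.01,"ty":0,"tz":0,"rx":0,"ry":0,"rz":0,"claw":0},
    {"tx":0.01,"ty":0,"tz":0,"rx":0,"ry":0,"rz":0,"claw":0},
    {"tx":0.01,"ty":0,"tz":0,"rx":0,"ry":0,"rz":0,"claw":0},
  ],
)

```text
clock: 14.55
ee_pos: [0.664, 0.1735, 0.0917]
orientation: [-2.828, 1.568, 2.273]
force: [-5.3, -0.7, 18.8]
gripper_width: -0.0003
```

Call:
send_rows(
  rows=[
    {"tx":-0.1,"ty":0,"tz":0,"rx":0,"ry":0,"rz":0,"claw":0},
    {"tx":-0.12,"ty":0,"tz":0,"rx":0,"ry":0,"rz":0,"claw":0},
    {"tx":-0.13,"ty":0,"tz":0,"rx":0,"ry":0,"rz":0,"claw":0},
    {"tx":-0.08,"ty":0,"tz":0,"rx":0,"ry":0,"rz":0,"claw":0},
    {"tx":0,"ty":0,"tz":0,"rx":0,"ry":0,"rz":0,"claw":0},
    {"tx":0,"ty":0,"tz":0,"rx":0,"ry":0,"rz":0,"claw":0},
  ],
)

```text
clock: 15.05
ee_pos: [0.6618, 0.1729, 0.2028]
orientation: [-1.98, 1.563, 3.121]
force: [0.2, -0.1, 0.0]
gripper_width: 0.0001
```

```bash
python3 stack.py; python3 go.py .5195 .2612 .2 22.3 .5195 .2612 .072 22.3
```

```text
wrist 1007 [0.095 0.096 0.097]
side 30 [0.074 0.093 0.097]
t 15.15 p [0.6615 0.1729 0.2017] phi 22.32 down [-0.009  0.    -1.   ] q1,6 [0.06 1.25] F [-0.2 -0.2 -0.8] w -0.0002
[0.5195, 0.2612, 0.2, 22.3] shift [ 0.0118 -0.3913 -0.5426] turn [ 0.0004 -0.0042  0.01  ]
[0.5195, 0.2612, 0.072, 22.3] shift [0.512 0.    0.   ] turn [0. 0. 0.]
```

3 left in the hopper, so 7 delivered. Back to the plate.

Call:
send_rows(
  rows=[
    {"tx":0,"ty":-0.08,"tz":0,"rx":0,"ry":-0.003,"rz":0.008,"claw":0.2},
    {"tx":0,"ty":-0.14,"tz":-0.03,"rx":0,"ry":0,"rz":0,"claw":0.3},
    {"tx":0,"ty":-0.12,"tz":-0.1,"rx":0,"ry":0,"rz":0,"claw":0.5},
    {"tx":0,"ty":-0.04,"tz":-0.14,"rx":0,"ry":0,"rz":0,"claw":0.5},
    {"tx":0,"ty":0,"tz":-0.14,"rx":0,"ry":0,"rz":0,"claw":0.5},
    {"tx":0,"ty":0,"tz":-0.08,"rx":0,"ry":0,"rz":0,"claw":0.5},
    {"tx":0,"ty":0,"tz":0,"rx":0,"ry":0,"rz":0,"claw":0.5},
  ],
)

```text
clock: 15.73
ee_pos: [0.5153, 0.2492, 0.1856]
orientation: [-1.827, 1.547, -3.013]
force: [0.1, -0.4, 0.4]
gripper_width: 0.0426
```

```bash
python3 go.py .517 .2604 .072 22.3
```

```text
t 15.73 p [0.5153 0.2492 0.1856] phi 22.04 down [-0.024 -0.003 -1.   ] q1,6 [0.22 1.41] F [ 0.1 -0.4  0.4] w 0.0426
[0.517, 0.2604, 0.072, 22.3] shift [ 0.454   0.0339 -0.0362] turn [-0.0059 -0.0079  0.0297]
```

Call:
send_rows(
  rows=[
    {"tx":0,"ty":0.018,"tz":-0.035,"rx":-0.005,"ry":-0.006,"rz":0.024,"claw":0.5},
    {"tx":0,"ty":0,"tz":0,"rx":0,"ry":0,"rz":0,"claw":0.5},
    {"tx":0.08,"ty":0,"tz":0,"rx":0,"ry":0,"rz":0,"claw":0.5},
    {"tx":0.08,"ty":0,"tz":0,"rx":0,"ry":0,"rz":0,"claw":0.5},
    {"tx":0.04,"ty":0,"tz":0,"rx":0,"ry":0,"rz":0,"claw":0.5},
    {"tx":0,"ty":0,"tz":0,"rx":0,"ry":0,"rz":0,"claw":0.5},
  ],
)

```text
clock: 16.23
ee_pos: [0.5157, 0.2578, 0.1295]
orientation: [-1.624, 1.564, -2.806]
force: [1.1, -0.3, -0.3]
gripper_width: 0.0427
```

```bash
python3 go.py .517 .2604 .072 22.3
```

```text
t 16.23 p [0.5157 0.2578 0.1295] phi 22.29 down [-0.006 -0.002 -1.   ] q1,6 [0.24 1.42] F [ 1.1 -0.3 -0.3] w 0.0427
[0.517, 0.2604, 0.072, 22.3] shift [ 0.2298  0.0101 -0.0074] turn [-0.0002 -0.0005  0.0084]
```

Call:
send_rows(
  rows=[
    {"tx":0.04,"ty":0.008,"tz":-0.006,"rx":0,"ry":0,"rz":0.007,"claw":0.5},
    {"tx":0.08,"ty":0,"tz":0,"rx":0,"ry":0,"rz":0,"claw":0.5},
    {"tx":0.08,"ty":0,"tz":0,"rx":0,"ry":0,"rz":0,"claw":0.5},
    {"tx":0.02,"ty":0,"tz":0,"rx":0,"ry":0,"rz":0,"claw":0.5},
    {"tx":0,"ty":0,"tz":0,"rx":0,"ry":0,"rz":0,"claw":0.5},
    {"tx":0,"ty":0,"tz":0,"rx":0,"ry":0,"rz":0,"claw":0.5},
  ],
)

```text
clock: 16.73
ee_pos: [0.5199, 0.2585, 0.0738]
orientation: [1.441, 1.568, 0.255]
force: [-0.7, -0.5, 1.1]
gripper_width: 0.0426
```

```bash
python3 go.py .517 .2604 .072 22.3
```

```text
t 16.73 p [0.5199 0.2585 0.0738] phi 22.1 down [ 0.003  0.001 -1.   ] q1,6 [0.24 1.42] F [-0.7 -0.5  1.1] w 0.0426
[0.517, 0.2604, 0.072, 22.3] shift [ 0.007  -0.008  -0.0112] turn [-0.0045  0.0005 -0.0034]
```

Good; close and lift slightly (18 mm).

Call:
send_rows(
  rows=[
    {"tx":0,"ty":-0.008,"tz":-0.008,"rx":0,"ry":0,"rz":0,"claw":0},
    {"tx":0,"ty":0,"tz":0,"rx":0,"ry":0,"rz":0,"claw":0},
    {"tx":0,"ty":0,"tz":0,"rx":0,"ry":0,"rz":0,"claw":0},
    {"tx":0,"ty":0,"tz":0,"rx":0,"ry":0,"rz":0,"claw":0},
    {"tx":0,"ty":0,"tz":0,"rx":0,"ry":0,"rz":0,"claw":0},
    {"tx":0,"ty":0,"tz":0,"rx":0,"ry":0,"rz":0,"claw":0},
    {"tx":-0.025,"ty":0,"tz":0,"rx":0,"ry":0,"rz":0,"claw":0},
    {"tx":-0.025,"ty":0,"tz":0,"rx":0,"ry":0,"rz":0,"claw":0},
  ],
  force=60,
)

```text
clock: 17.4
ee_pos: [0.5178, 0.2599, 0.0896]
orientation: [1.403, 1.566, 0.218]
force: [0.2, -0.4, -2.9]
gripper_width: 0.009
```

```bash
python3 go.py .445 .231 .087 22.3
```

```text
t 17.4 p [0.5178 0.2599 0.0896] phi 22.1 down [ 0.004  0.001 -1.   ] q1,6 [0.24 1.42] F [ 0.2 -0.4 -2.9] w 0.009
[0.445, 0.231, 0.087, 22.3] shift [ 0.0089 -0.3132 -0.0024] turn [-0.0045  0.001  -0.0057]
```

Call:
send_rows(
  rows=[
    {"tx":0.008,"ty":-0.04,"tz":0,"rx":0,"ry":0,"rz":0,"claw":0},
    {"tx":0.002,"ty":-0.07,"tz":0,"rx":0,"ry":0,"rz":0,"claw":0},
    {"tx":0,"ty":-0.07,"tz":0,"rx":0,"ry":0,"rz":0,"claw":0},
    {"tx":0,"ty":-0.05,"tz":0,"rx":0,"ry":0,"rz":0,"claw":0},
    {"tx":-0.03,"ty":-0.01,"tz":0,"rx":0,"ry":0,"rz":0,"claw":0},
    {"tx":-0.1,"ty":0,"tz":0,"rx":0,"ry":0,"rz":0,"claw":0},
    {"tx":-0.1,"ty":0,"tz":0,"rx":0,"ry":0,"rz":0,"claw":0},
    {"tx":0,"ty":0,"tz":0,"rx":0,"ry":0,"rz":0,"claw":0},
  ],
)

```text
clock: 18.07
ee_pos: [0.461, 0.2367, 0.1522]
orientation: [1.42, 1.563, 0.235]
force: [1.4, 0.5, -1.9]
gripper_width: 0.0083
```

```bash
python3 go.py .45 .2 .145 22.3 .45 0 .145 7.2 .45 -.29 .145 7.2 ; python3 - <<'E'
from h import *
for n in ("scene","side"):
    c=cap(n);W=world(c)
    for nm,z in (("L",.058),("S",.036)):
        m=((W[...,2]>z-.007)&(W[...,2]<z+.007)&(W[...,0]>.5)&(W[...,0]<.76)&(W[...,1]>-.13)&(W[...,1]<.13)).astype(np.uint8)
        k,l,st,ce=cv2.connectedComponentsWithStats(m)
        for i in range(1,k):
            if st[i,4]>60: print(n,nm,cv2.minEnclosingCircle((W[l==i][:,:2]*1000).astype(np.float32)))
E
```

```text
t 18.07 p [0.461  0.2367 0.1522] phi 22.08 down [ 0.008  0.002 -1.   ] q1,6 [0.22 1.41] F [ 1.4  0.5 -1.9] w 0.0083
[0.45, 0.2, 0.145, 22.3] shift [ 0.0283 -0.096   0.1193] turn [-0.0049  0.0015 -0.01  ]
[0.45, 0.0, 0.145, 7.2] shift [ 0.     -0.3036  0.7402] turn [0.3356 0.     0.    ]
[0.45, -0.29, 0.145, 7.2] shift [ 0.     -0.1454  1.1509] turn [0. 0. 0.]
scene L ((577.9050903320312, -52.5461311340332), 27.613245010375977)
scene L ((692.3682861328125, 35.61094284057617), 27.31351661682129)
scene S ((672.98095703125, -67.6023178100586), 20.31246566772461)
side L ((689.393798828125, 35.35979080200195), 28.679462432861328)
side L ((576.0758056640625, -52.73036575317383), 29.455371856689453)
side S ((689.9805297851562, 31.69717788696289), 26.354040145874023)
side S ((670.568115234375, -70.27498626708984), 21.700403213500977)
side S ((576.593994140625, -56.96849822998047), 25.30971336364746)
```

Call:
send_rows(
  rows=[
    {"tx":-0.02,"ty":-0.02,"tz":0,"rx":0.06,"ry":0,"rz":-0.008,"claw":0},
    {"tx":-0.03,"ty":-0.03,"tz":0,"rx":0.1,"ry":0,"rz":0,"claw":0},
    {"tx":-0.02,"ty":0,"tz":0,"rx":0.1,"ry":0,"rz":0,"claw":0},
    {"tx":0,"ty":0,"tz":0,"rx":0.06,"ry":0,"rz":0,"claw":0},
    {"tx":0,"ty":0,"tz":0,"rx":0,"ry":0,"rz":0,"claw":0},
  ],
)

```text
clock: 18.58
ee_pos: [0.4466, 0.2316, 0.1609]
orientation: [-1.405, 1.562, -2.854]
force: [0.7, -0.5, -3.4]
gripper_width: 0.0087
```

```bash
python3 go.py .43 -0.02 .165 7.2 .497 -.378 .165 7.2
```

```text
t 18.58 p [0.4466 0.2316 0.1609] phi 7.02 down [-0.009 -0.003 -1.   ] q1,6 [0.22 1.67] F [ 0.7 -0.5 -3.4] w 0.0087
[0.43, -0.02, 0.165, 7.2] shift [-0.0133 -0.1889  0.991 ] turn [-0.004   0.0019  0.0117]
[0.497, -0.378, 0.165, 7.2] shift [0.     0.0864 1.4543] turn [0. 0. 0.]
```

Call:
send_rows(
  rows=[
    {"tx":-0.003,"ty":-0.02,"tz":0.08,"rx":0,"ry":0.001,"rz":0.009,"claw":0},
    {"tx":-0.003,"ty":-0.025,"tz":0.13,"rx":0,"ry":0,"rz":0,"claw":0},
    {"tx":-0.003,"ty":-0.03,"tz":0.15,"rx":0,"ry":0,"rz":0,"claw":0},
    {"tx":-0.003,"ty":-0.03,"tz":0.15,"rx":0,"ry":0,"rz":0,"claw":0},
    {"tx":-0.003,"ty":-0.03,"tz":0.15,"rx":0,"ry":0,"rz":0,"claw":0},
    {"tx":-0.003,"ty":-0.03,"tz":0.15,"rx":0,"ry":0,"rz":0,"claw":0},
    {"tx":-0.003,"ty":-0.02,"tz":0.13,"rx":0,"ry":0,"rz":0,"claw":0},
    {"tx":0,"ty":0,"tz":0.08,"rx":0,"ry":0,"rz":0,"claw":0},
  ],
)

```text
clock: 19.25
ee_pos: [0.4305, -0.0328, 0.1578]
orientation: [-1.8, 1.56, 3.061]
force: [0.3, 0.8, -2.6]
gripper_width: 0.0085
```

```bash
python3 go.py .497 -.378 .165 7.2
```

```text
t 19.25 p [ 0.4305 -0.0328  0.1578] phi 8.48 down [-0.011  0.001 -1.   ] q1,6 [-0.38  1.04] F [ 0.3  0.8 -2.6] w 0.0085
[0.497, -0.378, 0.165, 7.2] shift [-0.0327  0.0592  1.405 ] turn [ 0.0283 -0.0029  0.0133]
```

Call:
send_rows(
  rows=[
    {"tx":-0.005,"ty":0.0,"tz":0.1,"rx":0.015,"ry":-0.003,"rz":0.01,"claw":0},
    {"tx":-0.005,"ty":0.005,"tz":0.14,"rx":0.01,"ry":0,"rz":0,"claw":0},
    {"tx":-0.005,"ty":0.01,"tz":0.15,"rx":0,"ry":0,"rz":0,"claw":0},
    {"tx":-0.005,"ty":0.01,"tz":0.15,"rx":0,"ry":0,"rz":0,"claw":0},
    {"tx":-0.005,"ty":0.01,"tz":0.15,"rx":0,"ry":0,"rz":0,"claw":0},
    {"tx":-0.005,"ty":0.01,"tz":0.15,"rx":0,"ry":0,"rz":0,"claw":0},
    {"tx":0,"ty":0.01,"tz":0.15,"rx":0,"ry":0,"rz":0,"claw":0},
    {"tx":0,"ty":0.01,"tz":0.13,"rx":0,"ry":0,"rz":0,"claw":0},
  ],
)

```text
clock: 19.92
ee_pos: [0.4827, -0.3207, 0.1562]
orientation: [-2.24, 1.561, 2.614]
force: [0.7, -0.6, -2.7]
gripper_width: 0.0088
```

```bash
python3 go.py .497 -.378 .165 7.2 .497 -.378 .0748 7.2
```

```text
t 19.92 p [ 0.4827 -0.3207  0.1562] phi 8.16 down [-0.008  0.005 -1.   ] q1,6 [-0.81  0.62] F [ 0.7 -0.6 -2.7] w 0.0088
[0.497, -0.378, 0.165, 7.2] shift [-0.0369  0.024   0.2347] turn [ 0.0214 -0.0074  0.0095]
[0.497, -0.378, 0.0748, 7.2] shift [0.3608 0.     0.    ] turn [0. 0. 0.]
```

Call:
send_rows(
  rows=[
    {"tx":0,"ty":0.01,"tz":0.08,"rx":0.015,"ry":-0.006,"rz":0.007,"claw":0},
    {"tx":0,"ty":0.01,"tz":0.07,"rx":0,"ry":0,"rz":0,"claw":0},
    {"tx":0,"ty":0,"tz":0.03,"rx":0,"ry":0,"rz":0,"claw":0},
    {"tx":0.05,"ty":0,"tz":0,"rx":0,"ry":0,"rz":0,"claw":0},
    {"tx":0.08,"ty":0,"tz":0,"rx":0,"ry":0,"rz":0,"claw":0},
    {"tx":0.06,"ty":0,"tz":0,"rx":0,"ry":0,"rz":0,"claw":0},
    {"tx":0,"ty":0,"tz":0,"rx":0,"ry":0,"rz":0,"claw":0},
  ],
)

```text
clock: 20.5
ee_pos: [0.4917, -0.3711, 0.0962]
orientation: [-2.358, 1.561, 2.488]
force: [-1.3, 0.3, -3.2]
gripper_width: 0.0085
```

```bash
python3 go.py .497 -.378 .0778 7.2; python3 - <<'E'
from h import *
for n in ("scene","side"):
    c=cap(n); W=world(c)
    m=(abs(W[...,0]-.54)<.1)&(abs(W[...,1]+.37)<.085)&(W[...,2]>.045)&(W[...,2]<.083)
    P=W[m]; print(n,len(P),P.min(0),P.max(0)); 
    cv2.imwrite("pics/p11%s.png"%n,c["pixels"][:,:,::-1])
E
```

```text
t 20.5 p [ 0.4917 -0.3711  0.0962] phi 7.68 down [-0.008  0.006 -1.   ] q1,6 [-0.86  0.58] F [-1.3  0.3 -3.2] w 0.0085
[0.497, -0.378, 0.0778, 7.2] shift [0.0732 0.0178 0.0308] turn [ 0.0106 -0.009   0.009 ]
scene 869 [ 0.48583175 -0.41306781  0.04503464] [ 0.59686765 -0.31071429  0.08250209]
side 690 [ 0.48193151 -0.41350456  0.04500213] [ 0.59781127 -0.32440475  0.08284333]
```

View pics/p11scene.png

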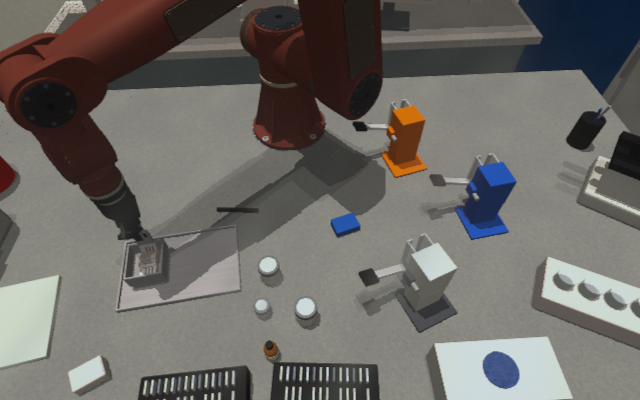

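Basket with cassettes hovers over the tray (148,262). Lower and release.

Call:
send_rows(
  rows=[
    {"tx":0.025,"ty":0,"tz":0,"rx":0.008,"ry":-0.008,"rz":0.008,"claw":0},
    {"tx":0.025,"ty":0,"tz":0,"rx":0,"ry":0,"rz":0,"claw":0},
    {"tx":0.02,"ty":0,"tz":0,"rx":0,"ry":0,"rz":0,"claw":0},
    {"tx":0.01,"ty":0,"tz":0,"rx":0,"ry":0,"rz":0,"claw":0},
    {"tx":0,"ty":0,"tz":0,"rx":0,"ry":0,"rz":0,"claw":0},
  ],
)

```text
clock: 21.02
ee_pos: [0.4941, -0.3716, 0.081]
orientation: [0.6, 1.563, -0.841]
force: [-0.7, -0.4, -2.2]
gripper_width: 0.0085
```

```bash
python3 go.py .4917 -.3711 .0778 7.2
```

```text
t 21.02 p [ 0.4941 -0.3716  0.081 ] phi 7.43 down [ 0.005 -0.006 -1.   ] q1,6 [-0.86  0.59] F [-0.7 -0.4 -2.2] w 0.0085
[0.4917, -0.3711, 0.0778, 7.2] shift [ 0.0129 -0.0095 -0.0031] turn [ 0.0051  0.0084 -0.0057]
```

Call:
send_rows(
  rows=[
    {"tx":0.012,"ty":0,"tz":0,"rx":0,"ry":0.004,"rz":-0.003,"claw":0},
    {"tx":0.01,"ty":0,"tz":0,"rx":0,"ry":0,"rz":0,"claw":0},
    {"tx":0.01,"ty":0,"tz":0,"rx":0,"ry":0,"rz":0,"claw":0},
    {"tx":0,"ty":0,"tz":0,"rx":0,"ry":0,"rz":0,"claw":0},
  ],
)

```text
clock: 21.35
ee_pos: [0.4951, -0.3728, 0.0818]
orientation: [0.467, 1.562, -0.973]
force: [0.0, -0.6, -2.5]
gripper_width: 0.009
```

```bash
python3 go.py .4917 -.3711 .0778 7.2
```

```text
t 21.35 p [ 0.4951 -0.3728  0.0818] phi 7.48 down [ 0.005 -0.007 -1.   ] q1,6 [-0.86  0.58] F [ 0.  -0.6 -2.5] w 0.009
[0.4917, -0.3711, 0.0778, 7.2] shift [ 0.0158 -0.0128 -0.0085] turn [ 0.0062  0.0101 -0.0051]
```

Call:
send_rows(
  rows=[
    {"tx":0.02,"ty":-0.005,"tz":-0.005,"rx":0,"ry":0.008,"rz":-0.005,"claw":0},
    {"tx":0.02,"ty":0,"tz":0,"rx":0,"ry":0,"rz":0,"claw":0},
    {"tx":0.02,"ty":0,"tz":0,"rx":0,"ry":0,"rz":0,"claw":0},
  ],
)

```text
clock: 21.6
ee_pos: [0.4959, -0.3742, 0.0806]
orientation: [0.415, 1.56, -1.024]
force: [-15.8, 13.4, 37.5]
gripper_width: 0.0086
```

```bash
python3 go.py .4917 -.3711 .0778 7.2
```

```text
t 21.6 p [ 0.4959 -0.3742  0.0806] phi 7.53 down [ 0.006 -0.009 -1.   ] q1,6 [-0.86  0.58] F [-15.8  13.4  37.5] w 0.0086
[0.4917, -0.3711, 0.0778, 7.2] shift [ 0.0111 -0.0152 -0.0148] turn [ 0.0073  0.0127 -0.0056]
```

On the floor. Relieve, open, rise.

Call:
send_rows(
  rows=[
    {"tx":-0.005,"ty":0,"tz":0,"rx":0,"ry":0,"rz":0,"claw":0},
    {"tx":0,"ty":0,"tz":0,"rx":0,"ry":0,"rz":0,"claw":0.4},
    {"tx":0,"ty":0,"tz":0,"rx":0,"ry":0,"rz":0,"claw":0.4},
    {"tx":0,"ty":0,"tz":0,"rx":0,"ry":0,"rz":0,"claw":0.4},
    {"tx":-0.06,"ty":0,"tz":0,"rx":0,"ry":0,"rz":0,"claw":0.4},
    {"tx":-0.14,"ty":0,"tz":0,"rx":0,"ry":0,"rz":0,"claw":0.4},
    {"tx":-0.15,"ty":0,"tz":0,"rx":0,"ry":0.01,"rz":0,"claw":0.6},
    {"tx":-0.1,"ty":0,"tz":0,"rx":0,"ry":0,"rz":0,"claw":0.8},
  ],
)

```text
clock: 22.27
ee_pos: [0.4932, -0.3711, 0.1903]
orientation: [-2.992, 1.563, 1.852]
force: [0.8, -0.2, 0.4]
gripper_width: 0.0573
```

```bash
cat > look.py <<'E'
from h import *
import sys
for n in ("scene","side"):
    c=cap(n);W=world(c); save(c,sys.argv[1]+n+".png",(100,210,340,330) if n=="scene" else (290,190,530,400),3 if n=="scene" else 2)
    for nm,z in (("L",.058),("S",.036)):
        m=((W[...,2]>z-.006)&(W[...,2]<z+.007)&(W[...,0]>.4)&(W[...,0]<.76)&(W[...,1]>-.45)&(W[...,1]<.13)).astype(np.uint8)
        k,l,st,ce=cv2.connectedComponentsWithStats(m)
        for i in range(1,k):
            if st[i,4]>60: q=cv2.minEnclosingCircle((W[l==i][:,:2]*1000).astype(np.float32)); print(n,nm,np.round(q[0]),round(q[1],1)) if q[1]<32 else 0
    def sel(z0,z1): return W[(abs(W[...,0]-.54)<.1)&(abs(W[...,1]+.365)<.08)&(W[...,2]>z0)&(W[...,2]<z1)]
    P=sel(.036,.052); 
    if len(P)>20: print("rim",np.median(P[:,2]),cv2.minAreaRect((P[:,:2]*1000).astype(np.float32)))
    P=sel(.07,.1)
    if len(P)>20: print("plate",P[:,2].max(),cv2.minAreaRect((P[:,:2]*1000).astype(np.float32)))
E
python3 look.py p12; python3 go.py .577 -.053 .2 0
```

```text
scene L [578. -52.] 27.6
scene L [692.  36.] 27.8
scene S [ 539. -364.] 21.8
scene S [673. -68.] 20.0
rim 0.04353257538782349 ((546.3948364257812, -366.93536376953125), (104.22528839111328, 91.37963104248047), 8.037137985229492)
plate 0.09389265019498204 ((498.58270263671875, -372.3760681152344), (12.472258567810059, 40.393882751464844), 6.831254005432129)
side L [577. -54.] 28.5
side L [ 495. -376.] 20.3
side S [575. -59.] 24.8
side S [ 538. -367.] 22.1
rim 0.04175764697065258 ((543.9205932617188, -368.748779296875), (107.38140869140625, 91.91985321044922), 7.163488864898682)
plate 0.0911765995967117 ((495.8005676269531, -376.1835632324219), (12.081953048706055, 40.5329704284668), 6.391789436340332)
t 22.37 p [ 0.4946 -0.3726  0.1929] phi 7.52 down [ 0.002  0.003 -1.   ] q1,6 [-0.86  0.58] F [ 0.7 -0.2  0. ] w 0.0683
[0.577, -0.053, 0.2, 0.0] shift [-0.0242  0.494  -1.2244] turn [ 0.167  -0.0033 -0.0026]
```

View pics/p12scene.png

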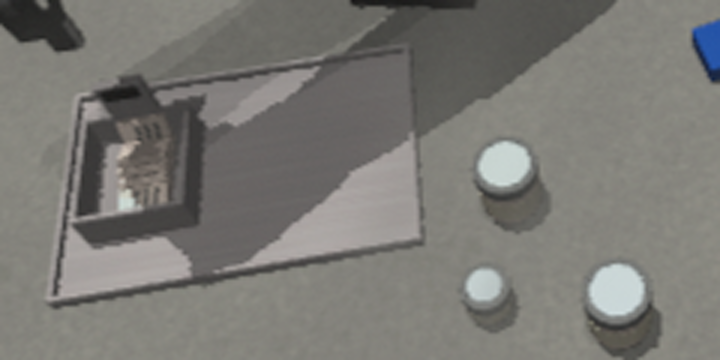

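```bash
python3 go.py .5775 -.053 .16 7.5
```

```text
t 22.37 p [ 0.4946 -0.3726  0.1929] phi 7.52 down [ 0.002  0.003 -1.   ] q1,6 [-0.86  0.58] F [ 0.7 -0.2  0. ] w 0.0683
[0.5775, -0.053, 0.16, 7.5] shift [ 0.1358  0.4957 -1.2238] turn [ 0.0003 -0.0031 -0.0028]
```

Call:
send_rows(
  rows=[
    {"tx":0,"ty":0.04,"tz":-0.1,"rx":0,"ry":0,"rz":0,"claw":0.9},
    {"tx":0,"ty":0.06,"tz":-0.14,"rx":0,"ry":0,"rz":0,"claw":0.9},
    {"tx":0,"ty":0.06,"tz":-0.15,"rx":0,"ry":0,"rz":0,"claw":0.9},
    {"tx":0,"ty":0.06,"tz":-0.15,"rx":0,"ry":0,"rz":0,"claw":0.9},
    {"tx":0,"ty":0.06,"tz":-0.15,"rx":0,"ry":0,"rz":0,"claw":0.9},
    {"tx":0,"ty":0.06,"tz":-0.15,"rx":0,"ry":0,"rz":0,"claw":0.9},
    {"tx":0,"ty":0.06,"tz":-0.15,"rx":0,"ry":0,"rz":0,"claw":0.9},
    {"tx":0,"ty":0.04,"tz":-0.1,"rx":0,"ry":0,"rz":0,"claw":0.9},
  ],
)

```text
clock: 23.03
ee_pos: [0.569, -0.0845, 0.1848]
orientation: [-2.803, 1.567, 2.028]
force: [0.1, 0.7, 0.5]
gripper_width: 0.0768
```

```bash
python3 go.py .5775 -.053 .12 7.5 
```

```text
t 23.03 p [ 0.569  -0.0845  0.1848] phi 6.81 down [-0.002  0.003 -1.   ] q1,6 [-0.38  1.08] F [0.1 0.7 0.5] w 0.0768
[0.5775, -0.053, 0.12, 7.5] shift [ 0.2598  0.0489 -0.12  ] turn [-0.0154 -0.0046  0.0016]
```

Call:
send_rows(
  rows=[
    {"tx":0.04,"ty":0.03,"tz":-0.06,"rx":-0.01,"ry":-0.003,"rz":0,"claw":0.9},
    {"tx":0.06,"ty":0,"tz":-0.01,"rx":0,"ry":0,"rz":0,"claw":0.9},
    {"tx":0.06,"ty":0,"tz":0,"rx":0,"ry":0,"rz":0,"claw":0.9},
    {"tx":0.02,"ty":0,"tz":0,"rx":0,"ry":0,"rz":0,"claw":0.9},
    {"tx":0,"ty":0,"tz":0,"rx":0,"ry":0,"rz":0,"claw":0.9},
    {"tx":0,"ty":0,"tz":0,"rx":0,"ry":0,"rz":0,"claw":0.9},
  ],
)

```text
clock: 23.53
ee_pos: [0.5741, -0.0566, 0.1323]
orientation: [-2.338, 1.563, 2.51]
force: [0.3, 0.5, -0.1]
gripper_width: 0.0771
```

```bash
python3 go.py .5775 -.053 .035 7.5; python3 - <<'E'
from h import *
c=cap("wrist");W=world(c)
for nm,z in (("L",.058),("S",.036)):
    m=((W[...,2]>z-.006)&(W[...,2]<z+.007)&(W[...,0]>.4)&(W[...,0]<.76)&(W[...,1]>-.25)&(W[...,1]<.13)).astype(np.uint8)
    k,l,st,ce=cv2.connectedComponentsWithStats(m)
    for i in range(1,k):
        if st[i,4]>200: q=cv2.minEnclosingCircle((W[l==i][:,:2]*1000).astype(np.float32)); print(nm,np.round(q[0],1),round(q[1],1))
E
```

```text
t 23.53 p [ 0.5741 -0.0566  0.1323] phi 7.81 down [-0.006  0.004 -1.   ] q1,6 [-0.33  1.11] F [ 0.3  0.5 -0.1] w 0.0771
[0.5775, -0.053, 0.035, 7.5] shift [ 0.3892  0.0175 -0.0103] turn [ 0.0069 -0.0065  0.0067]
L [692.1  35.9] 27.5
L [578.2 -52.1] 27.0
S [684.9  35.4] 24.6
S [672.8 -68.1] 20.4
```

Call:
send_rows(
  rows=[
    {"tx":0.05,"ty":0.014,"tz":-0.01,"rx":0.005,"ry":-0.005,"rz":0.005,"claw":0.9},
    {"tx":0.09,"ty":0,"tz":0,"rx":0,"ry":0,"rz":0,"claw":0.9},
    {"tx":0.1,"ty":0,"tz":0,"rx":0,"ry":0,"rz":0,"claw":0.9},
    {"tx":0.07,"ty":0,"tz":0,"rx":0,"ry":0,"rz":0,"claw":0.9},
    {"tx":0.02,"ty":0,"tz":0,"rx":0,"ry":0,"rz":0,"claw":0.9},
    {"tx":0,"ty":0,"tz":0,"rx":0,"ry":0,"rz":0,"claw":0.9},
  ],
)

```text
clock: 24.08
ee_pos: [0.5813, -0.0581, 0.0535]
orientation: [1.135, 1.562, -0.309]
force: [0.1, -0.3, -0.7]
gripper_width: 0.0768
```

```bash
python3 go.py .578 -.0525 .036 7.5
```

```text
t 24.08 p [ 0.5813 -0.0581  0.0535] phi 7.27 down [ 0.008 -0.003 -1.   ] q1,6 [-0.32  1.12] F [ 0.1 -0.3 -0.7] w 0.0768
[0.578, -0.0525, 0.036, 7.5] shift [ 0.0698 -0.0109 -0.0243] turn [-0.005   0.0047 -0.01  ]
```

Call:
send_rows(
  rows=[
    {"tx":0.03,"ty":-0.009,"tz":-0.024,"rx":-0.003,"ry":0.003,"rz":-0.007,"claw":0.9},
    {"tx":0.03,"ty":0,"tz":0,"rx":0,"ry":0,"rz":0,"claw":0.9},
    {"tx":0,"ty":0,"tz":0,"rx":0,"ry":0,"rz":0,"claw":0.3},
    {"tx":0,"ty":0,"tz":0,"rx":0,"ry":0,"rz":0,"claw":0.3},
    {"tx":0,"ty":0,"tz":0,"rx":0,"ry":0,"rz":0,"claw":0.3},
    {"tx":0,"ty":0,"tz":0,"rx":0,"ry":0,"rz":0,"claw":0.3},
    {"tx":0,"ty":0,"tz":0,"rx":0,"ry":0,"rz":0,"claw":0.3},
  ],
  force=40,
)

```text
clock: 24.67
ee_pos: [0.5812, -0.0535, 0.0429]
orientation: [1.096, 1.562, -0.346]
force: [-0.3, 0.1, -0.1]
gripper_width: 0.0529
```

```bash
python3 go.py .578 -.0525 .036 7.5
```

```text
t 24.67 p [ 0.5812 -0.0535  0.0429] phi 7.37 down [ 0.008 -0.003 -1.   ] q1,6 [-0.32  1.13] F [-0.3  0.1 -0.1] w 0.0529
[0.578, -0.0525, 0.036, 7.5] shift [ 0.0273 -0.0123 -0.0057] turn [-0.0028  0.0051 -0.0099]
```

Call:
send_rows(
  rows=[
    {"tx":-0.06,"ty":0,"tz":0,"rx":0,"ry":0.004,"rz":-0.008,"claw":0.3},
    {"tx":-0.1,"ty":0,"tz":0,"rx":0,"ry":0,"rz":0,"claw":0.3},
    {"tx":-0.08,"ty":0,"tz":0,"rx":0,"ry":0,"rz":0,"claw":0.3},
    {"tx":0,"ty":0,"tz":0,"rx":0,"ry":0,"rz":0,"claw":0.3},
  ],
)

```text
clock: 25.0
ee_pos: [0.5795, -0.0529, 0.1036]
orientation: [-1.963, 1.569, 2.878]
force: [1.0, 0.1, 0.1]
gripper_width: 0.0527
```

```bash
python3 go.py .4801 -.2442 .11 7.5 .4801 -.2442 .048 7.5
```

```text
t 25.0 p [ 0.5795 -0.0529  0.1036] phi 7.38 down [-0.002  0.001 -1.   ] q1,6 [-0.32  1.13] F [1.  0.1 0.1] w 0.0527
[0.4801, -0.2442, 0.11, 7.5] shift [-0.0252 -0.4927  0.7077] turn [-0.0028 -0.001   0.0025]
[0.4801, -0.2442, 0.048, 7.5] shift [0.248 0.    0.   ] turn [0. 0. 0.]
```

Call:
send_rows(
  rows=[
    {"tx":-0.01,"ty":-0.05,"tz":0.07,"rx":0,"ry":0,"rz":0,"claw":0.3},
    {"tx":-0.005,"ty":-0.08,"tz":0.115,"rx":0,"ry":0,"rz":0,"claw":0.3},
    {"tx":-0.005,"ty":-0.08,"tz":0.115,"rx":0,"ry":0,"rz":0,"claw":0.3},
    {"tx":-0.005,"ty":-0.08,"tz":0.115,"rx":0,"ry":0,"rz":0,"claw":0.3},
    {"tx":0,"ty":-0.08,"tz":0.115,"rx":0,"ry":0,"rz":0,"claw":0.3},
    {"tx":0,"ty":-0.06,"tz":0.09,"rx":0,"ry":0,"rz":0,"claw":0.3},
    {"tx":0,"ty":-0.02,"tz":0.04,"rx":0,"ry":0,"rz":0,"claw":0.3},
    {"tx":0,"ty":0,"tz":0,"rx":0,"ry":0,"rz":0,"claw":0.3},
  ],
)

```text
clock: 25.67
ee_pos: [0.4865, -0.237, 0.1071]
orientation: [1.324, 1.57, -0.113]
force: [0.2, 0.1, -1.0]
gripper_width: 0.0526
```

```bash
python3 go.py .4801 -.2442 .049 7.5
```

```text
t 25.67 p [ 0.4865 -0.237   0.1071] phi 7.64 down [ 0.001 -0.    -1.   ] q1,6 [-0.7   0.74] F [ 0.2  0.1 -1. ] w 0.0526
[0.4801, -0.2442, 0.049, 7.5] shift [ 0.2322 -0.0293  0.0253] turn [ 0.0031  0.0002 -0.0008]
```

Call:
send_rows(
  rows=[
    {"tx":0.02,"ty":-0.02,"tz":0.02,"rx":0,"ry":0,"rz":0,"claw":0.3},
    {"tx":0.06,"ty":0,"tz":0,"rx":0,"ry":0,"rz":0,"claw":0.3},
    {"tx":0.06,"ty":0,"tz":0,"rx":0,"ry":0,"rz":0,"claw":0.3},
    {"tx":0.04,"ty":0,"tz":0,"rx":0,"ry":0,"rz":0,"claw":0.3},
    {"tx":0,"ty":0,"tz":0,"rx":0,"ry":0,"rz":0,"claw":0.3},
    {"tx":0,"ty":0,"tz":0,"rx":0,"ry":0,"rz":0,"claw":0.3},
  ],
)

```text
clock: 26.17
ee_pos: [0.4828, -0.2395, 0.0574]
orientation: [3.066, 1.569, 1.632]
force: [-0.2, -0.1, -1.1]
gripper_width: 0.0525
```

```bash
python3 go.py .4801 -.2442 .047 7.5
```

```text
t 26.17 p [ 0.4828 -0.2395  0.0574] phi 7.81 down [-0.     0.002 -1.   ] q1,6 [-0.7   0.73] F [-0.2 -0.1 -1.1] w 0.0525
[0.4801, -0.2442, 0.047, 7.5] shift [ 0.0414 -0.0133  0.0171] turn [ 0.0069 -0.0028 -0.0002]
```

Call:
send_rows(
  rows=[
    {"tx":0.02,"ty":-0.01,"tz":0.01,"rx":0,"ry":0,"rz":0,"claw":0.3},
    {"tx":0.02,"ty":0,"tz":0,"rx":0,"ry":0,"rz":0,"claw":0.3},
    {"tx":0.02,"ty":0,"tz":0,"rx":0,"ry":0,"rz":0,"claw":0.3},
    {"tx":0.015,"ty":0,"tz":0,"rx":0,"ry":0,"rz":0,"claw":0.3},
  ],
)

```text
clock: 26.5
ee_pos: [0.482, -0.2429, 0.0442]
orientation: [0.654, 1.569, -0.778]
force: [-23.1, 16.6, 60.6]
gripper_width: 0.0528
```

```bash
python3 go.py .4801 -.2442 .047 7.5
```

```text
t 26.5 p [ 0.482  -0.2429  0.0442] phi 7.94 down [ 0.001 -0.001 -1.   ] q1,6 [-0.71  0.72] F [-23.1  16.6  60.6] w 0.0528
[0.4801, -0.2442, 0.047, 7.5] shift [-0.0112 -0.0083  0.0042] turn [ 0.0097  0.002  -0.0015]
```

Pressed firmly onto the tray; relieve, open and rise.

Call:
send_rows(
  rows=[
    {"tx":-0.01,"ty":0,"tz":0,"rx":0,"ry":0,"rz":0,"claw":0.3},
    {"tx":0,"ty":0,"tz":0,"rx":0,"ry":0,"rz":0,"claw":0.85},
    {"tx":0,"ty":0,"tz":0,"rx":0,"ry":0,"rz":0,"claw":0.85},
    {"tx":0,"ty":0,"tz":0,"rx":0,"ry":0,"rz":0,"claw":0.85},
    {"tx":-0.08,"ty":0,"tz":0,"rx":0,"ry":0,"rz":0,"claw":0.85},
    {"tx":-0.13,"ty":0,"tz":0,"rx":0,"ry":0,"rz":0,"claw":0.85},
    {"tx":-0.13,"ty":0,"tz":0,"rx":0,"ry":0,"rz":0,"claw":0.85},
    {"tx":-0.05,"ty":0,"tz":0,"rx":0,"ry":0,"rz":0,"claw":0.85},
  ],
)

```text
clock: 27.17
ee_pos: [0.4804, -0.2414, 0.1441]
orientation: [-2.373, 1.568, 2.478]
force: [0.5, -0.0, 0.6]
gripper_width: 0.0727
```

```bash
python3 look.py p13; python3 go.py .691 .0357 .14 7.5
```

```text
scene L [ 484. -242.] 27.7
scene L [692.  36.] 27.3
scene S [ 488. -239.] 25.3
scene S [673. -68.] 20.0
rim 0.043360957318448884 ((545.66650390625, -366.9171447753906), (105.24114990234375, 91.54779815673828), 7.278348445892334)
plate 0.09375569036237386 ((497.8719177246094, -373.1799621582031), (13.227066993713379, 40.536048889160156), 9.125895500183105)
side L [700.  23.] 22.0
side L [ 483. -243.] 28.7
side S [672. -71.] 21.0
side S [ 481. -247.] 25.2
side S [ 538. -366.] 20.9
side S [ 497. -378.] 21.0
rim 0.0419100918554624 ((543.6505737304688, -369.1070251464844), (107.03577423095703, 92.87577819824219), 8.15542221069336)
plate 0.09061247257820036 ((496.09698486328125, -376.0593566894531), (11.981395721435547, 41.02831268310547), 8.962847709655762)
t 27.27 p [ 0.4806 -0.2416  0.143 ] phi 7.93 down [-0.002  0.002 -1.   ] q1,6 [-0.71  0.72] F [ 1.3 -0.6  0.4] w 0.0727
[0.691, 0.0357, 0.14, 7.5] shift [ 0.0119  0.9866 -0.9824] turn [ 0.0096 -0.0024  0.0023]
```

Call:
send_rows(
  rows=[
    {"tx":-0.01,"ty":0.08,"tz":-0.08,"rx":0,"ry":0,"rz":0,"claw":0.9},
    {"tx":0,"ty":0.11,"tz":-0.11,"rx":0,"ry":0,"rz":0,"claw":0.9},
    {"tx":0,"ty":0.115,"tz":-0.115,"rx":0,"ry":0,"rz":0,"claw":0.9},
    {"tx":0,"ty":0.115,"tz":-0.115,"rx":0,"ry":0,"rz":0,"claw":0.9},
    {"tx":0,"ty":0.115,"tz":-0.115,"rx":0,"ry":0,"rz":0,"claw":0.9},
    {"tx":0,"ty":0.115,"tz":-0.115,"rx":0,"ry":0,"rz":0,"claw":0.9},
    {"tx":0,"ty":0.115,"tz":-0.115,"rx":0,"ry":0,"rz":0,"claw":0.9},
    {"tx":0,"ty":0.11,"tz":-0.11,"rx":0,"ry":0,"rz":0,"claw":0.9},
  ],
)

```text
clock: 27.93
ee_pos: [0.6688, 0.0081, 0.132]
orientation: [-1.926, 1.559, 2.912]
force: [-0.1, -0.9, 0.7]
gripper_width: 0.0768
```

```bash
python3 go.py .6915 .036 .12 7.5
```

```text
t 27.93 p [0.6688 0.0081 0.132 ] phi 7.18 down [-0.011  0.003 -1.   ] q1,6 [-0.18  1.26] F [-0.1 -0.9  0.7] w 0.0768
[0.6915, 0.036, 0.12, 7.5] shift [ 0.0471  0.1047 -0.0992] turn [-0.007  -0.0052  0.014 ]
```

Call:
send_rows(
  rows=[
    {"tx":0,"ty":0.05,"tz":-0.05,"rx":-0.005,"ry":-0.005,"rz":0.01,"claw":0.9},
    {"tx":0,"ty":0.01,"tz":-0.01,"rx":0,"ry":0,"rz":0,"claw":0.9},
    {"tx":0,"ty":0,"tz":0,"rx":0,"ry":0,"rz":0,"claw":0.9},
    {"tx":0,"ty":0,"tz":0,"rx":0,"ry":0,"rz":0,"claw":0.9},
  ],
)

```text
clock: 28.27
ee_pos: [0.6823, 0.0336, 0.1223]
orientation: [-1.914, 1.559, 2.936]
force: [0.0, 1.0, 0.4]
gripper_width: 0.0771
```

```bash
python3 go.py .6915 .036 .04 7.5
```

```text
t 28.27 p [0.6823 0.0336 0.1223] phi 7.89 down [-0.011  0.002 -1.   ] q1,6 [-0.14  1.29] F [0.  1.  0.4] w 0.0771
[0.6915, 0.036, 0.04, 7.5] shift [ 0.3287  0.0415 -0.0033] turn [ 0.0086 -0.0049  0.0139]
```

Call:
send_rows(
  rows=[
    {"tx":0,"ty":0.03,"tz":-0.003,"rx":0.006,"ry":-0.004,"rz":0.011,"claw":0.9},
    {"tx":0.05,"ty":0,"tz":0,"rx":0,"ry":0,"rz":0,"claw":0.9},
    {"tx":0.09,"ty":0,"tz":0,"rx":0,"ry":0,"rz":0,"claw":0.9},
    {"tx":0.08,"ty":0,"tz":0,"rx":0,"ry":0,"rz":0,"claw":0.9},
    {"tx":0.04,"ty":0,"tz":0,"rx":0,"ry":0,"rz":0,"claw":0.9},
    {"tx":0,"ty":0,"tz":0,"rx":0,"ry":0,"rz":0,"claw":0.9},
  ],
)

```text
clock: 28.77
ee_pos: [0.6883, 0.0288, 0.0521]
orientation: [-1.201, 1.569, -2.648]
force: [0.6, 0.0, -0.5]
gripper_width: 0.0772
```

```bash
python3 go.py .6915 .036 .04 7.5
```

```text
t 28.77 p [0.6883 0.0288 0.0521] phi 7.12 down [-0.001 -0.001 -1.   ] q1,6 [-0.15  1.3 ] F [ 0.6  0.  -0.5] w 0.0772
[0.6915, 0.036, 0.04, 7.5] shift [ 0.0484  0.0162 -0.0272] turn [-0.0084  0.0007  0.0018]
```

Call:
send_rows(
  rows=[
    {"tx":0.02,"ty":0.014,"tz":-0.026,"rx":0,"ry":0,"rz":0,"claw":0.9},
    {"tx":0.025,"ty":0,"tz":0,"rx":0,"ry":0,"rz":0,"claw":0.9},
    {"tx":0,"ty":0,"tz":0,"rx":0,"ry":0,"rz":0,"claw":0.3},
    {"tx":0,"ty":0,"tz":0,"rx":0,"ry":0,"rz":0,"claw":0.3},
    {"tx":0,"ty":0,"tz":0,"rx":0,"ry":0,"rz":0,"claw":0.3},
    {"tx":0,"ty":0,"tz":0,"rx":0,"ry":0,"rz":0,"claw":0.3},
    {"tx":0,"ty":0,"tz":0,"rx":0,"ry":0,"rz":0,"claw":0.3},
  ],
)

```text
clock: 29.35
ee_pos: [0.6924, 0.0348, 0.0427]
orientation: [0.81, 1.569, -0.638]
force: [0.5, 0.2, -1.7]
gripper_width: 0.0529
```

Call:
send_rows(
  rows=[
    {"tx":-0.06,"ty":0,"tz":0,"rx":0,"ry":0,"rz":0,"claw":0.3},
    {"tx":-0.1,"ty":0,"tz":0,"rx":0,"ry":0,"rz":0,"claw":0.3},
    {"tx":-0.08,"ty":0,"tz":0,"rx":0,"ry":0,"rz":0,"claw":0.3},
    {"tx":0,"ty":0,"tz":0,"rx":0,"ry":0,"rz":0,"claw":0.3},
  ],
)

```text
clock: 29.68
ee_pos: [0.6909, 0.0351, 0.1034]
orientation: [-1.238, 1.569, -2.686]
force: [0.4, -0.3, -0.2]
gripper_width: 0.0529
```

```bash
python3 go.py .5793 -.2316 .11 7.5
```

```text
t 29.68 p [0.6909 0.0351 0.1034] phi 7.03 down [-0.002 -0.001 -1.   ] q1,6 [-0.14  1.31] F [ 0.4 -0.3 -0.2] w 0.0529
[0.5793, -0.2316, 0.11, 7.5] shift [-0.0249 -0.5736  1.0044] turn [-0.0105  0.0008  0.0022]
```

Call:
send_rows(
  rows=[
    {"tx":-0.02,"ty":-0.04,"tz":0.08,"rx":-0.008,"ry":0,"rz":0,"claw":0.3},
    {"tx":-0.01,"ty":-0.07,"tz":0.13,"rx":0,"ry":0,"rz":0,"claw":0.3},
    {"tx":-0.005,"ty":-0.08,"tz":0.14,"rx":0,"ry":0,"rz":0,"claw":0.3},
    {"tx":0,"ty":-0.08,"tz":0.14,"rx":0,"ry":0,"rz":0,"claw":0.3},
    {"tx":0,"ty":-0.08,"tz":0.14,"rx":0,"ry":0,"rz":0,"claw":0.3},
    {"tx":0,"ty":-0.08,"tz":0.14,"rx":0,"ry":0,"rz":0,"claw":0.3},
    {"tx":0,"ty":-0.07,"tz":0.12,"rx":0,"ry":0,"rz":0,"claw":0.3},
    {"tx":0,"ty":-0.04,"tz":0.06,"rx":0,"ry":0,"rz":0,"claw":0.3},
  ],
)

```text
clock: 30.35
ee_pos: [0.5858, -0.2226, 0.1095]
orientation: [1.11, 1.569, -0.321]
force: [0.1, -0.1, -0.8]
gripper_width: 0.0526
```

```bash
python3 go.py .5793 -.2316 .048 7.5
```

```text
t 30.35 p [ 0.5858 -0.2226  0.1095] phi 7.99 down [ 0.002 -0.001 -1.   ] q1,6 [-0.57  0.86] F [ 0.1 -0.1 -0.8] w 0.0526
[0.5793, -0.2316, 0.048, 7.5] shift [ 0.2458 -0.0313  0.0318] turn [ 0.0109  0.0011 -0.0023]
```

Call:
send_rows(
  rows=[
    {"tx":0.02,"ty":-0.015,"tz":0.015,"rx":0.006,"ry":0,"rz":0,"claw":0.3},
    {"tx":0.06,"ty":0,"tz":0,"rx":0,"ry":0,"rz":0,"claw":0.3},
    {"tx":0.06,"ty":0,"tz":0,"rx":0,"ry":0,"rz":0,"claw":0.3},
    {"tx":0.04,"ty":0,"tz":0,"rx":0,"ry":0,"rz":0,"claw":0.3},
    {"tx":0,"ty":0,"tz":0,"rx":0,"ry":0,"rz":0,"claw":0.3},
    {"tx":0,"ty":0,"tz":0,"rx":0,"ry":0,"rz":0,"claw":0.3},
  ],
)

```text
clock: 30.85
ee_pos: [0.58, -0.2302, 0.0592]
orientation: [1.314, 1.57, -0.13]
force: [0.8, 0.9, -0.3]
gripper_width: 0.0525
```

```bash
python3 go.py .5793 -.2316 .047 7.5
```

```text
t 30.85 p [ 0.58   -0.2302  0.0592] phi 7.29 down [ 0.001 -0.    -1.   ] q1,6 [-0.59  0.86] F [ 0.8  0.9 -0.3] w 0.0525
[0.5793, -0.2316, 0.047, 7.5] shift [ 0.0488 -0.0037  0.0053] turn [-0.0046  0.0002 -0.0009]
```

Call:
send_rows(
  rows=[
    {"tx":0.02,"ty":0,"tz":0,"rx":0,"ry":0,"rz":0,"claw":0.3},
    {"tx":0.02,"ty":0,"tz":0,"rx":0,"ry":0,"rz":0,"claw":0.3},
    {"tx":0.015,"ty":0,"tz":0,"rx":0,"ry":0,"rz":0,"claw":0.3},
    {"tx":0.01,"ty":0,"tz":0,"rx":0,"ry":0,"rz":0,"claw":0.3},
  ],
)

```text
clock: 31.18
ee_pos: [0.5819, -0.2293, 0.0451]
orientation: [0.863, 1.567, -0.578]
force: [-12.0, 6.1, 30.6]
gripper_width: 0.053
```

```bash
python3 go.py .5793 -.2316 .047 7.5
```

```text
t 31.18 p [ 0.5819 -0.2293  0.0451] phi 7.44 down [ 0.003 -0.002 -1.   ] q1,6 [-0.58  0.86] F [-12.    6.1  30.6] w 0.053
[0.5793, -0.2316, 0.047, 7.5] shift [-0.0078 -0.0115  0.0079] turn [-0.0014  0.0031 -0.0036]
```

Call:
send_rows(
  rows=[
    {"tx":-0.006,"ty":0,"tz":0,"rx":0,"ry":0,"rz":0,"claw":0.3},
    {"tx":0,"ty":0,"tz":0,"rx":0,"ry":0,"rz":0,"claw":0.82},
    {"tx":0,"ty":0,"tz":0,"rx":0,"ry":0,"rz":0,"claw":0.82},
    {"tx":0,"ty":0,"tz":0,"rx":0,"ry":0,"rz":0,"claw":0.82},
    {"tx":-0.08,"ty":0,"tz":0,"rx":0,"ry":0,"rz":0,"claw":0.82},
    {"tx":-0.13,"ty":0,"tz":0,"rx":0,"ry":0,"rz":0,"claw":0.82},
    {"tx":-0.13,"ty":0,"tz":0,"rx":0,"ry":0,"rz":0,"claw":0.82},
    {"tx":-0.05,"ty":0,"tz":0,"rx":0,"ry":0,"rz":0,"claw":0.82},
  ],
)

```text
clock: 31.85
ee_pos: [0.5801, -0.2274, 0.1436]
orientation: [-2.316, 1.569, 2.526]
force: [0.4, -1.6, 0.9]
gripper_width: 0.07
```

```bash
python3 look.py p14 | grep -v -e rim -e plate; python3 go.py .672 -.069 .12 7.5
```

```text
scene L [ 484. -242.] 28.3
scene L [ 584. -226.] 27.1
scene S [ 487. -240.] 25.3
scene S [ 538. -364.] 23.2
scene S [ 586. -227.] 25.1
scene S [673. -68.] 20.7
side L [ 582. -231.] 28.2
side L [ 484. -243.] 29.1
side S [ 578. -235.] 25.0
side S [ 482. -246.] 25.2
side S [ 538. -367.] 22.0
side S [ 497. -379.] 22.1
t 31.95 p [ 0.5804 -0.2276  0.1425] phi 7.47 down [-0.001  0.001 -1.   ] q1,6 [-0.58  0.86] F [-0.   0.3  0.1] w 0.0701
[0.672, -0.069, 0.12, 7.5] shift [ 0.0901  0.4459 -0.5815] turn [-0.0006 -0.001   0.001 ]
```

Call:
send_rows(
  rows=[
    {"tx":0,"ty":0.06,"tz":-0.07,"rx":0,"ry":0,"rz":0,"claw":0.8},
    {"tx":0,"ty":0.08,"tz":-0.11,"rx":0,"ry":0,"rz":0,"claw":0.8},
    {"tx":0.01,"ty":0.09,"tz":-0.12,"rx":0,"ry":0,"rz":0,"claw":0.8},
    {"tx":0.02,"ty":0.09,"tz":-0.12,"rx":0,"ry":0,"rz":0,"claw":0.8},
    {"tx":0.02,"ty":0.07,"tz":-0.08,"rx":0,"ry":0,"rz":0,"claw":0.8},
    {"tx":0.01,"ty":0.02,"tz":-0.03,"rx":0,"ry":0,"rz":0,"claw":0.8},
    {"tx":0,"ty":0,"tz":0,"rx":0,"ry":0,"rz":0,"claw":0.8},
    {"tx":0,"ty":0,"tz":0,"rx":0,"ry":0,"rz":0,"claw":0.8},
  ],
)

```text
clock: 32.62
ee_pos: [0.6651, -0.0782, 0.1158]
orientation: [-1.978, 1.561, 2.861]
force: [-0.1, -1.2, 0.4]
gripper_width: 0.0685
```

```bash
python3 go.py .672 -.069 .023 7.5; python3 - <<'E'
from h import *
c=cap("wrist");W=world(c)
m=((W[...,2]>.03)&(W[...,2]<.044)&(W[...,0]>.6)&(W[...,0]<.74)&(W[...,1]>-.15)&(W[...,1]<.0)).astype(np.uint8)
k,l,st,ce=cv2.connectedComponentsWithStats(m)
for i in range(1,k):
    if st[i,4]>200: q=cv2.minEnclosingCircle((W[l==i][:,:2]*1000).astype(np.float32)); print(np.round(q[0],1),round(q[1],1))
E
```

```text
t 32.62 p [ 0.6651 -0.0782  0.1158] phi 7.25 down [-0.009  0.003 -1.   ] q1,6 [-0.31  1.13] F [-0.1 -1.2  0.4] w 0.0685
[0.672, -0.069, 0.023, 7.5] shift [ 0.371   0.035  -0.0315] turn [-0.0056 -0.0047  0.0109]
[672.9 -67.9] 19.9
```

Call:
send_rows(
  rows=[
    {"tx":0,"ty":0.025,"tz":-0.034,"rx":-0.004,"ry":-0.004,"rz":0.008,"claw":0.8},
    {"tx":0.05,"ty":0,"tz":0,"rx":0,"ry":0,"rz":0,"claw":0.8},
    {"tx":0.08,"ty":0,"tz":0,"rx":0,"ry":0,"rz":0,"claw":0.8},
    {"tx":0.06,"ty":0,"tz":0,"rx":0,"ry":0,"rz":0,"claw":0.8},
    {"tx":0.02,"ty":0,"tz":0,"rx":0,"ry":0,"rz":0,"claw":0.8},
    {"tx":0,"ty":0,"tz":0,"rx":0,"ry":0,"rz":0,"claw":0.8},
  ],
)

```text
clock: 33.17
ee_pos: [0.6692, -0.0748, 0.0603]
orientation: [0.151, 1.569, -1.298]
force: [0.9, 0.6, -0.9]
gripper_width: 0.0682
```

```bash
python3 go.py .6725 -.0685 .023 7.5
```

```text
t 33.17 p [ 0.6692 -0.0748  0.0603] phi 7.0 down [ 0.    -0.002 -1.   ] q1,6 [-0.3   1.14] F [ 0.9  0.6 -0.9] w 0.0682
[0.6725, -0.0685, 0.023, 7.5] shift [ 0.1494  0.0161 -0.0236] turn [-0.011   0.0021 -0.0003]
```

Call:
send_rows(
  rows=[
    {"tx":0.03,"ty":0.014,"tz":-0.022,"rx":-0.008,"ry":0.002,"rz":0,"claw":0.8},
    {"tx":0.06,"ty":0,"tz":0,"rx":0,"ry":0,"rz":0,"claw":0.8},
    {"tx":0.04,"ty":0,"tz":0,"rx":0,"ry":0,"rz":0,"claw":0.8},
    {"tx":0,"ty":0,"tz":0,"rx":0,"ry":0,"rz":0,"claw":0.8},
    {"tx":0,"ty":0,"tz":0,"rx":0,"ry":0,"rz":0,"claw":0.8},
  ],
)

```text
clock: 33.58
ee_pos: [0.6733, -0.0696, 0.0278]
orientation: [1.275, 1.568, -0.168]
force: [0.9, -0.3, 1.0]
gripper_width: 0.0683
```

```bash
python3 go.py .6725 -.0685 .023 7.5
```

```text
t 33.58 p [ 0.6733 -0.0696  0.0278] phi 7.31 down [ 0.003 -0.001 -1.   ] q1,6 [-0.3   1.15] F [ 0.9 -0.3  1. ] w 0.0683
[0.6725, -0.0685, 0.023, 7.5] shift [ 0.0193 -0.0026 -0.0049] turn [-0.0042  0.0011 -0.0037]
```

Call:
send_rows(
  rows=[
    {"tx":0.018,"ty":0,"tz":-0.004,"rx":0,"ry":0,"rz":0,"claw":0.8},
    {"tx":0,"ty":0,"tz":0,"rx":0,"ry":0,"rz":0,"claw":0.15},
    {"tx":0,"ty":0,"tz":0,"rx":0,"ry":0,"rz":0,"claw":0.15},
    {"tx":0,"ty":0,"tz":0,"rx":0,"ry":0,"rz":0,"claw":0.15},
    {"tx":0,"ty":0,"tz":0,"rx":0,"ry":0,"rz":0,"claw":0.15},
    {"tx":0,"ty":0,"tz":0,"rx":0,"ry":0,"rz":0,"claw":0.15},
    {"tx":0,"ty":0,"tz":0,"rx":0,"ry":0,"rz":0,"claw":0.15},
  ],
  force=30,
)

```text
clock: 34.17
ee_pos: [0.6751, -0.0688, 0.0263]
orientation: [1.207, 1.564, -0.236]
force: [0.8, -0.2, -0.5]
gripper_width: 0.0389
```

Call:
send_rows(
  rows=[
    {"tx":-0.08,"ty":0,"tz":0,"rx":0,"ry":0,"rz":0,"claw":0.15},
    {"tx":-0.12,"ty":0,"tz":0,"rx":0,"ry":0,"rz":0,"claw":0.15},
    {"tx":-0.1,"ty":0,"tz":0,"rx":0,"ry":0,"rz":0,"claw":0.15},
    {"tx":0,"ty":0,"tz":0,"rx":0,"ry":0,"rz":0,"claw":0.15},
  ],
)

```text
clock: 34.5
ee_pos: [0.6724, -0.0681, 0.1013]
orientation: [1.411, 1.569, -0.032]
force: [1.4, -0.4, 0.9]
gripper_width: 0.0389
```

```bash
python3 go.py .5215 -.1734 .1 7.5
```

```text
t 34.5 p [ 0.6724 -0.0681  0.1013] phi 7.33 down [ 0.002 -0.    -1.   ] q1,6 [-0.29  1.15] F [ 1.4 -0.4  0.9] w 0.0389
[0.5215, -0.1734, 0.1, 7.5] shift [ 0.0043 -0.6524  0.3406] turn [-0.0038  0.0004 -0.0022]
```

Call:
send_rows(
  rows=[
    {"tx":-0.005,"ty":-0.07,"tz":0.035,"rx":0,"ry":0,"rz":0,"claw":0.15},
    {"tx":0,"ty":-0.12,"tz":0.06,"rx":0,"ry":0,"rz":0,"claw":0.15},
    {"tx":0,"ty":-0.13,"tz":0.07,"rx":0,"ry":0,"rz":0,"claw":0.15},
    {"tx":0,"ty":-0.13,"tz":0.07,"rx":0,"ry":0,"rz":0,"claw":0.15},
    {"tx":0,"ty":-0.1,"tz":0.055,"rx":0,"ry":0,"rz":0,"claw":0.15},
    {"tx":0,"ty":-0.05,"tz":0.03,"rx":0,"ry":0,"rz":0,"claw":0.15},
    {"tx":0,"ty":0,"tz":0,"rx":0,"ry":0,"rz":0,"claw":0.15},
  ],
)

```text
clock: 35.08
ee_pos: [0.53, -0.1694, 0.1018]
orientation: [1.184, 1.564, -0.255]
force: [0.4, 0.7, -0.5]
gripper_width: 0.0385
```

```bash
python3 go.py .5215 -.1734 .031 7.5
```

```text
t 35.08 p [ 0.53   -0.1694  0.1018] phi 7.52 down [ 0.006 -0.002 -1.   ] q1,6 [-0.55  0.89] F [ 0.4  0.7 -0.5] w 0.0385
[0.5215, -0.1734, 0.031, 7.5] shift [ 0.283  -0.0377  0.0109] turn [ 0.0005  0.0031 -0.0076]
```

Call:
send_rows(
  rows=[
    {"tx":0.02,"ty":-0.02,"tz":0.01,"rx":0,"ry":0.002,"rz":-0.006,"claw":0.15},
    {"tx":0.07,"ty":0,"tz":0,"rx":0,"ry":0,"rz":0,"claw":0.15},
    {"tx":0.07,"ty":0,"tz":0,"rx":0,"ry":0,"rz":0,"claw":0.15},
    {"tx":0.05,"ty":0,"tz":0,"rx":0,"ry":0,"rz":0,"claw":0.15},
    {"tx":0,"ty":0,"tz":0,"rx":0,"ry":0,"rz":0,"claw":0.15},
    {"tx":0,"ty":0,"tz":0,"rx":0,"ry":0,"rz":0,"claw":0.15},
  ],
)

```text
clock: 35.58
ee_pos: [0.5267, -0.1723, 0.0461]
orientation: [1.037, 1.568, -0.402]
force: [0.5, -0.1, -0.4]
gripper_width: 0.0388
```

```bash
python3 go.py .5215 -.1734 .0305 7.5
```

```text
t 35.58 p [ 0.5267 -0.1723  0.0461] phi 7.54 down [ 0.002 -0.001 -1.   ] q1,6 [-0.55  0.89] F [ 0.5 -0.1 -0.4] w 0.0388
[0.5215, -0.1734, 0.0305, 7.5] shift [ 0.0626 -0.0214  0.0015] turn [ 0.0009  0.0015 -0.0026]
```

Call:
send_rows(
  rows=[
    {"tx":0.02,"ty":-0.012,"tz":0,"rx":0,"ry":0,"rz":0,"claw":0.15},
    {"tx":0.025,"ty":0,"tz":0,"rx":0,"ry":0,"rz":0,"claw":0.15},
    {"tx":0.02,"ty":0,"tz":0,"rx":0,"ry":0,"rz":0,"claw":0.15},
    {"tx":0.01,"ty":0,"tz":0,"rx":0,"ry":0,"rz":0,"claw":0.15},
  ],
)

```text
clock: 35.92
ee_pos: [0.5254, -0.1728, 0.0287]
orientation: [0.902, 1.566, -0.536]
force: [-13.6, 6.7, 31.8]
gripper_width: 0.0388
```

```bash
python3 go.py .5215 -.1734 .0305 7.5
```

```text
t 35.92 p [ 0.5254 -0.1728  0.0287] phi 7.63 down [ 0.004 -0.003 -1.   ] q1,6 [-0.55  0.88] F [-13.6   6.7  31.8] w 0.0388
[0.5215, -0.1734, 0.0305, 7.5] shift [-0.0074 -0.0156  0.0004] turn [ 0.003   0.0039 -0.0049]
```

Call:
send_rows(
  rows=[
    {"tx":-0.006,"ty":0,"tz":0,"rx":0,"ry":0,"rz":0,"claw":0.15},
    {"tx":0,"ty":0,"tz":0,"rx":0,"ry":0,"rz":0,"claw":0.65},
    {"tx":0,"ty":0,"tz":0,"rx":0,"ry":0,"rz":0,"claw":0.65},
    {"tx":0,"ty":0,"tz":0,"rx":0,"ry":0,"rz":0,"claw":0.65},
    {"tx":-0.08,"ty":0,"tz":0,"rx":0,"ry":0,"rz":0,"claw":0.65},
    {"tx":-0.15,"ty":0,"tz":0,"rx":0,"ry":0,"rz":0,"claw":0.65},
    {"tx":-0.16,"ty":0,"tz":0,"rx":0,"ry":0,"rz":0,"claw":0.65},
    {"tx":-0.16,"ty":0,"tz":0,"rx":0,"ry":0,"rz":0,"claw":0.65},
  ],
)

```text
clock: 36.58
ee_pos: [0.5199, -0.1694, 0.162]
orientation: [-2.27, 1.56, 2.575]
force: [0.4, -0.6, 0.3]
gripper_width: 0.0553
```

Call:
send_rows(
  rows=[
    {"tx":-0.1,"ty":0,"tz":-0.1,"rx":0,"ry":0,"rz":0,"claw":0.65},
    {"tx":-0.05,"ty":0,"tz":-0.15,"rx":0,"ry":0,"rz":0,"claw":0.65},
    {"tx":0,"ty":0,"tz":-0.15,"rx":0,"ry":0,"rz":0,"claw":0.65},
    {"tx":0,"ty":0,"tz":-0.15,"rx":0,"ry":0,"rz":0,"claw":0.65},
    {"tx":0,"ty":0,"tz":-0.12,"rx":0,"ry":0,"rz":0,"claw":0.65},
    {"tx":0,"ty":0,"tz":-0.05,"rx":0,"ry":0,"rz":0,"claw":0.65},
    {"tx":0,"ty":0,"tz":0,"rx":0,"ry":0,"rz":0,"claw":0.65},
  ],
)

```text
clock: 37.17
ee_pos: [0.5002, 0.0121, 0.2146]
orientation: [1.261, 1.561, -0.182]
force: [-0.3, -0.3, 1.4]
gripper_width: 0.0554
```

```bash
python3 look.py p15; python3 stack.py; python3 - <<'E'
from h import *
c=cap("scene"); save(c,"p16.png"); W=world(c)
m=(c["pixels"].astype(int).sum(-1)<180)&(abs(W[...,0]-.66)<.04)&(abs(W[...,1]-.17)<.05)&(W[...,2]>.05)&(W[...,2]<.145)
print("pad",np.median(W[m],0)); print(r.get_state()["ee_pos"])
E
```

```text
scene L [ 484. -241.] 28.1
scene L [ 584. -227.] 27.6
scene S [ 487. -240.] 25.3
scene S [ 527. -172.] 20.7
scene S [ 586. -226.] 25.1
rim 0.04316056577049802 ((547.1661376953125, -366.681640625), (103.19979858398438, 91.43604278564453), 7.636810779571533)
plate 0.09326755856212463 ((498.6629943847656, -372.899658203125), (11.174593925476074, 40.24997329711914), 7.9816460609436035)
side L [ 583. -230.] 28.6
side L [ 483. -243.] 28.2
side S [ 524. -174.] 21.2
side S [ 580. -233.] 25.0
side S [ 481. -247.] 25.1
side S [ 535. -368.] 22.1
side S [ 495. -378.] 21.4
rim 0.04196769842915547 ((543.9061279296875, -369.08184814453125), (107.82305908203125, 92.41875457763672), 7.028722286224365)
plate 0.09134737875016788 ((495.3187561035156, -375.89801025390625), (11.455768585205078, 39.95237350463867), 11.509666442871094)
wrist 0 0
side 0 0
pad [0.66552781 0.17695009 0.1355493 ]
[0.50064698 0.00860391 0.2139458 ]
```

View pics/p16.png

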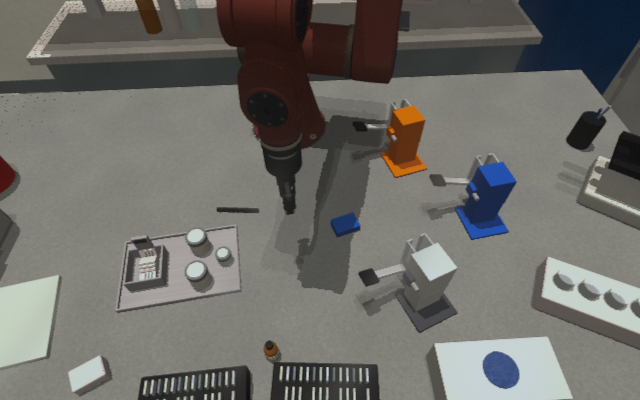

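View pics/p15side.png

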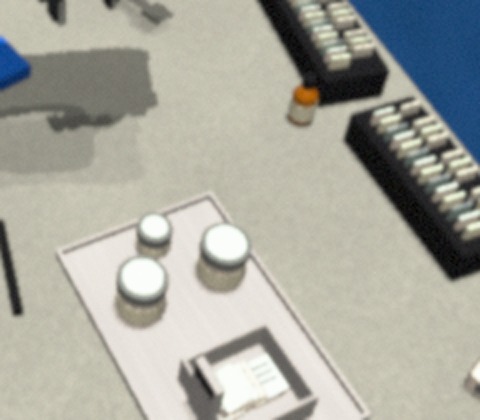

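Both views show the basket with its cassettes (145,265) and the three pots (197,238), (197,271), (223,254) upright in the tray. The lever pad is at rest (z 0.1355) and the bystanders are in place. Handing in.

```bash
python3 -c "
from cell import r
print(r.close_job())"
```

```text
the job is handed in; nothing more can be done
None
```

The batch is made up and the job is handed in; the interface gave no verdict. There were two large pots and one small pot, so I set the basket under the white dispenser and pressed the lever seven times. I then put the basket with its cassettes and all three pots on the tray.

**Last checks:**
- **Cassettes:** after the seventh press, the wrist camera put the top of the hopper stack at about 0.096 m, which means 3 left and 7 delivered. A repeat of that reading at the end returned no points because the gripper had moved away. The count rests on that reading and on the pictures, which show the cassettes in the basket.
- **Basket and pots:** both cameras agree to about 4 mm. They show the basket level and the three pots upright, all well inside the tray rim.
- **Lever and gripper:** the lever pad is back at rest height (0.1355 m) and the gripper is clear of everything.
- **Bystanders:** the coverslip box, stain bottle and marker look undisturbed in the last picture.

**Contact forces:** during some presses and placings the fingertips or the held object pressed briefly with 30–60 N. That was always below the 120 N wrist limit. The 40 N limit is stated for the arm and gripper body; I saw neither touch anything.

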